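# Unload the reference cells from the cell block with sprung tongs

## Task

Press the red key fully to stop the run, then use the sprung tongs to lift every small reference cell out of the deep pockets of the metal block and set it down in the white tray, without touching the cells with the gripper and without letting them drop. Put the tongs back upright in their stand, and only then press the blue key fully and after it the green key, one at a time. Leave the bottles and vials nearby alone.

Things in the scene. Friction and masses are not known exactly. Their poses are not given: they have to be found in the camera images.
- tongs: Sprung tongs upright in their stand, 116 mm tall, 80 g: black middle, steel legs, blue grips. Origin midway between the tips at their lower ends; z up; the legs close along y. Tips: free gap 22 mm, each 4 mm thick (30 mm over the outsides) and 8 mm wide (x), straight up to z = 66 mm, where shoulders (out to y = +-24 mm, 20 mm wide in x) rest on the stand.
- tongs_grip (a point): Point on the tongs' axis at z = 98 mm where the blue grips are best pinched from above, closing along y: flat outer faces, 48 mm apart when free, 20 mm wide, from 32 mm below to 16 mm above this point; black middle up to 18 mm above it. Squeezed to about 45 mm the tongs are carried safely, tips open (gap 19 mm); holding a cell the grips are about 38.5 mm apart.
- tong_leg_a (a joint): Inward travel of one tong leg, 0 (free) to 0.008 m; the other leg always moves equally, so each mm the grips are squeezed closes the tips by one mm. Springs push each leg out with 4 N when free, 8 N fully squeezed (tip gap 6 mm). About 0.0048 with a cell between the tips.
- tong_stand: Grey stand fixed to the table, 50 x 74 mm on a 74 x 94 mm rubber foot, 76 mm high, in its top a slot 14 mm (x) by 36 mm (y), 68 mm deep, for the tongs' legs. Origin at its underside centre. Tongs seated in it: their origin 10 mm straight above the stand's origin, upright, y axes parallel (either way round).
- cell_block: Bare aluminium block on a black foot (90 x 200 mm), fixed, 76 (x) x 186 (y) x 74 mm high; origin at its underside centre. Five pockets, open on top: 40 mm along the block's x, 18 mm along y, 60 mm deep (floor at z = 14 mm), centred at x = 0, y = -68, -34, 0, 34, 68 mm. Too narrow for fingers; the tongs go in closing along the block's x.
- cell_1: Reference cell, an upright block 12.5 x 12.5 x 28 mm of steel with amber windows, 20 g; origin at the centre of its underside, z along its length. It stands on the floor of one pocket, sides parallel to the pocket's within 0.1 rad and within 3 mm of the pocket's centre, its top 32 mm below the block's top. May be absent.
- cell_2: Reference cell, an upright block 12.5 x 12.5 x 28 mm of steel with green windows, 20 g; origin at the centre of its underside, z along its length. It stands on the floor of one pocket, sides parallel to the pocket's within 0.1 rad and within 3 mm of the pocket's centre, its top 32 mm below the block's top. May be absent.
- cell_3: Reference cell, an upright block 12.5 x 12.5 x 28 mm of steel with blue windows, 20 g; origin at the centre of its underside, z along its length. It stands on the floor of one pocket, sides parallel to the pocket's within 0.1 rad and within 3 mm of the pocket's centre, its top 32 mm below the block's top. May be absent.
- cell_4: Reference cell, an upright block 12.5 x 12.5 x 28 mm of steel with magenta windows, 20 g; origin at the centre of its underside, z along its length. It stands on the floor of one pocket, sides parallel to the pocket's within 0.1 rad and within 3 mm of the pocket's centre, its top 32 mm below the block's top. May be absent.
- cell_5: Reference cell, an upright block 12.5 x 12.5 x 28 mm of steel with white windows, 20 g; origin at the centre of its underside, z along its length. It stands on the floor of one pocket, sides parallel to the pocket's within 0.1 rad and within 3 mm of the pocket's centre, its top 32 mm below the block's top. May be absent.
- tray: Loose white tray with a blue liner, 116 (x) x 146 (y) x 18 mm, 0.4 kg, walls and floor 4 mm thick; origin at its underside centre. The cells go anywhere on its floor.
- console: Grey console fixed to the table, 80 (x) x 180 (y) x 20 mm, with three round keys in a row along its y, 52 mm apart, the colours in any order. Origin at its underside centre.
- key_red_top (a point): Centre of the top face of the red key (28 mm across, about 42 mm above the table), when at rest; it goes down with the key.
- key_blue_top (a point): Centre of the top face of the blue key (28 mm across, about 42 mm above the table), when at rest; it goes down with the key.
- key_green_top (a point): Centre of the top face of the green key (28 mm across, about 42 mm above the table), when at rest; it goes down with the key.
- key_red (a joint): Travel of the red key: 0 at rest, 0.006 m fully down. Sprung: starts to move at 1.5 N, fully down at 5 N.
- key_blue (a joint): Travel of the blue key: 0 at rest, 0.006 m fully down. Sprung: starts to move at 1.5 N, fully down at 5 N.
- key_green (a joint): Travel of the green key: 0 at rest, 0.006 m fully down. Sprung: starts to move at 1.5 N, fully down at 5 N.
- powder_bottle_2: Bystander: capsule bottle, 38 mm across, 84 mm tall, origin under its centre.
- powder_bottle_4: Bystander: capsule bottle, 37 mm across, 90 mm tall, origin under its centre.
- vial_2: Bystander: clear vial with a white cap, 30 mm across, 80 mm tall, origin under its centre.
Mind the look-alikes: they are no part of the job. What is shaped like the tong_stand but purple is not meant.

How it is judged:
On the way, in this order (a step that is already met when the one before it is completed fails the run):
1. red key pressed fully (value of joint key_red above 0.004 m), for 0.05 s.
2. every cell in the tray and the tongs back in their stand, let go (x of cell_1 in the frame of tray between -0.055 and 0.055 m and y of cell_1 in the frame of tray between -0.07 and 0.07 m and z of cell_1 in the frame of tray between -0.002 and 0.03 m and contact force between each of cell_1, cell_2, cell_3, cell_4, cell_5, the fingers and tongs below 0.1 N and linear speed of each of cell_1, cell_2, cell_3, cell_4, cell_5 below 0.05 m/s and x of cell_2 in the frame of tray between -0.055 and 0.055 m and y of cell_2 in the frame of tray between -0.07 and 0.07 m and z of cell_2 in the frame of tray between -0.002 and 0.03 m and x of cell_3 in the frame of tray between -0.055 and 0.055 m and y of cell_3 in the frame of tray between -0.07 and 0.07 m and z of cell_3 in the frame of tray between -0.002 and 0.03 m and x of cell_4 in the frame of tray between -0.055 and 0.055 m and y of cell_4 in the frame of tray between -0.07 and 0.07 m and z of cell_4 in the frame of tray between -0.002 and 0.03 m and x of cell_5 in the frame of tray between -0.055 and 0.055 m and y of cell_5 in the frame of tray between -0.07 and 0.07 m and z of cell_5 in the frame of tray between -0.002 and 0.03 m and horizontal distance between tongs and tong_stand below 0.01 m and z of tongs in the frame of tong_stand between 0.004 and 0.016 m and angle between tongs's own z axis and vertical below 0.1 rad), for 0.3 s.
3. blue key pressed fully (value of joint key_blue above 0.004 m), for 0.05 s.
4. green key pressed fully (value of joint key_green above 0.004 m), for 0.05 s.
At the end, for the whole second after the job is handed in: Every cell present lies or stands at rest on the tray's floor, inside its walls; the tongs stand in their stand, seated within 10 mm sideways and 6 mm in height and tilted less than 0.1 rad, let go; all keys are up again (travel under 2 mm) (all of step 2 and value of joint each of key_red, key_blue, key_green below 0.002 m); the robot touches nothing.
It fails at once if a cell is touched by the gripper's fingers (contact force between the fingers and cell_1 above 0.5 N or contact force between the fingers and cell_2 above 0.5 N or contact force between the fingers and cell_3 above 0.5 N or contact force between the fingers and cell_4 above 0.5 N or contact force between the fingers and cell_5 above 0.5 N).
It fails at once if a cell falls freely by more than about 4 cm ((linear speed of cell_1 above 0.9 m/s and contact force between cell_1 and tongs below 0.02 N) or (linear speed of cell_2 above 0.9 m/s and contact force between cell_2 and tongs below 0.02 N) or (linear speed of cell_3 above 0.9 m/s and contact force between cell_3 and tongs below 0.02 N) or (linear speed of cell_4 above 0.9 m/s and contact force between cell_4 and tongs below 0.02 N) or (linear speed of cell_5 above 0.9 m/s and contact force between cell_5 and tongs below 0.02 N)).
It fails at once if the blue or the green key is pressed while a cell is still in the block (value of joint any of key_blue, key_green above 0.004 m and ((x of cell_1 in the frame of cell_block between -0.045 and 0.045 m and y of cell_1 in the frame of cell_block between -0.1 and 0.1 m and z of cell_1 in the frame of cell_block between -0.01 and 0.08 m) or (x of cell_2 in the frame of cell_block between -0.045 and 0.045 m and y of cell_2 in the frame of cell_block between -0.1 and 0.1 m and z of cell_2 in the frame of cell_block between -0.01 and 0.08 m) or (x of cell_3 in the frame of cell_block between -0.045 and 0.045 m and y of cell_3 in the frame of cell_block between -0.1 and 0.1 m and z of cell_3 in the frame of cell_block between -0.01 and 0.08 m) or (x of cell_4 in the frame of cell_block between -0.045 and 0.045 m and y of cell_4 in the frame of cell_block between -0.1 and 0.1 m and z of cell_4 in the frame of cell_block between -0.01 and 0.08 m) or (x of cell_5 in the frame of cell_block between -0.045 and 0.045 m and y of cell_5 in the frame of cell_block between -0.1 and 0.1 m and z of cell_5 in the frame of cell_block between -0.01 and 0.08 m))).
It fails at once if two keys are pressed at once (value of joint each of key_red, key_blue above 0.003 m or value of joint each of key_red, key_green above 0.003 m or value of joint each of key_blue, key_green above 0.003 m).
It fails at once if a bystander (bottle or vial) is moved more than 3 cm (distance of any of powder_bottle_2, powder_bottle_4, vial_2 from where it was at the start of the episode above 0.03 m).
Of cell_1, cell_2, cell_3, cell_4, cell_5 only 3 to 5 are there at a start; the rules pass over those that are not, and their reading is None.
At some moment in a run one of tray may be knocked a few centimetres aside while the robot is not near it.
It also fails if it takes over 210 s, if anything falls off the work surface, if the arm or the gripper's body presses on something with over 40 N, if the wrist force passes 120 N, or if a joint passes its speed limit or range.

## Robot

A 7-joint arm with a two-finger parallel gripper is mounted at the origin on a cart in front of the work surface, level with it; the furniture and walls round the work are solid. World frame = base frame: x ahead of the robot, y to its left, z up, the work surface at z = 0. Lengths are in m, angles in rad, forces in N, time in s.
With the tool pointing down it reaches from about 0.375 to 0.925 m from the base axis. Payload 3.1 kg.
Tool frame: the origin (TCP) lies at the very end of the fingers, on their centre line; the grasp point (between the pads) lies 19 mm behind it; z points along the fingers, y is the line along which they close (so a half turn about z gives the same grasp; the last joint's range is limited). The gripper opens to 85 mm and grips with 20 to 120 N. Pads are 22 mm wide; open, the fingers measure 114 mm over their backs; the gripper's body (76 mm by 85 mm) begins 54 mm behind the grasp point. The pads swing forward as they close: fully open they stand 13 mm farther back than shut.
Start: joints at [1.245, 0.383, 0.044, 1.598, -0.018, 1.161, -0.05], TCP at [0.147, -0.633, 0.231] pointing down, gripper open.
Joint ranges: [-2.61, 2.61], [-0.41, 2.15], [-1.48, 1.57], [0, 2.5], [-1.57, 4.71], [0.05, 1.97], [-2.85, 2.85]. Speed limits (rad/s): [2.79, 2.79, 3.14, 3.14, 3.14, 3.14, 3.14].

## Interface

Orientations are given as [roll, pitch, yaw] about the fixed x, y, z axes, in that order (R = Rz(yaw) Ry(pitch) Rx(roll)).
In Python, from workcell import ctrl gives the robot as it stands.
- The arm moves only by the shell command python3 -m creep 'ROWS' [OPENING] [FORCE]. ROWS is JSON, a list of rows, each a list of 2 entries, a list of its own where there are three numbers: the shift along the tool's x, y, z in m, then the turn, a rotation vector about the tool's x, y, z in rad. In form: [[[tx, ty, tz], [wx, wy, wz]], ...]. A call has 1 to 20 rows; each row shifts and turns the commanded pose from where the row before left it, along the tool's axes as they then stand; what a row does not reach is not made up. A row lasts 1/12 s, in which the tool goes at most 41.7 mm and 7.16 degrees, less where a joint would pass 70% of its speed; a pose out of reach is approached as far as the arm can. A call is refused whole if a number of a shift passes 0.0417 or a number of a turn 0.125, either way. A call with a gripper value outside its range is refused whole. OPENING is the opening, from 0 (shut) to 1 (fully open), set as the call begins (- or left out, the last holds). The fingers move at their own pace and stop on an object; FORCE is the grip in N (left out, the last holds). Time passes only in rows, so rows that do not move let the fingers close. It gives the time, the measured TCP pose, the force, the opening and the grip force at its end, in the units of the state.
- ctrl.observe(): the state, without advancing time (a new reading comes with each control period).
- ctrl.grab_frame(name): name is "scene" or "top" or "wrist"; returns a dict with "img" (420x560x3 uint8, red, green, blue), "depth" (420x560 float32, m along the optical axis (not along the pixel's ray), 0 where there is no reading), "vfov" (degrees; the focal length in pixels is half the picture's height over the tangent of half this angle, whatever the lens; pixels are square), "cx", "cy" (the principal point, pixels), "R" (3x3) and "t" (3): a world point X has camera coordinates R X + t; the wrist camera has in their place "mount" (4x4, takes a point from camera to tool coordinates, whose origin is the TCP and whose axes are the flange's). Camera axes: x right, y down, z forward; pixel columns grow to the right and rows downward; lengths in m; the calibration is good to about 2 mm. A picture is of the moment at which its call begins: read the wrist's pose just before it.
- ctrl.job_done(): hands the job in; it is judged then, once.
The state is a dict: "time_s": time; "joint_positions": joint angles; "qvel": joint speeds; "joint_efforts": joint torques, N m; "tool_pos": TCP position; "tool_rot": TCP orientation; "force": force on the tool from outside, world axes, zero at the start; "wrist_torque": the same for the moment, N m; "gripper_width": finger opening in m; "finger_force": force on a finger pad.
Only numpy, scipy, OpenCV 4.12 (cv2) and the standard library are available. Lean on these libraries where they do the work, as an engineer would, in place of code of your own. Each camera call takes 0.05 s, during which the arm holds its last target. There are 200 camera calls.

## Working session

There is one attempt and no reset: what is moved stays moved. The work goes in short steps, Python scripts to look and compute and a shell command to move; the robot and the scene stay as the last step left them, time stands still between calls to the robot, and variables do not carry over. Pictures are saved under pics/ and viewed, at most 14 in all, crops included, and the job is handed in when it is done.

```bash
ls; mkdir -p pics; python3 - <<'E'
from workcell import ctrl
import cv2,pickle
s=ctrl.observe()
print(s)
for n in ("scene","top"):
    f=ctrl.grab_frame(n); pickle.dump(f,open(f"pics/{n}.pkl","wb"))
    cv2.imwrite(f"pics/{n}1.png",f["img"][:,:,::-1]); print({k:v for k,v in f.items() if k not in("img","depth")})
E
```

```text
pics
{'time_s': 0.0, 'joint_positions': array([ 1.24521901,  0.38385939,  0.04380924,  1.59960952, -0.01788543,
        1.16121337, -0.0499284 ]), 'qvel': array([-0.00074669, -0.00122617,  0.0018394 , -0.00124789,  0.00052779,
        0.0014312 ,  0.00036959]), 'joint_efforts': array([ 4.64190889e-04, -4.33464861e+01,  1.02453589e+00, -2.49514425e+01,
        1.06144248e-02,  1.12404290e-02,  5.93088586e-06]), 'tool_pos': array([ 0.1465635 , -0.63226813,  0.22985457]), 'tool_rot': array([-3.13889922e+00,  1.50076462e-04,  2.27857038e-01]), 'force': array([0.28056198, 0.54936755, 0.03816058]), 'wrist_torque': array([-0.00421242,  0.03230931, -0.03654755]), 'finger_force': 0.0, 'gripper_width': 0.08575011261932576}
{'vfov': 46.91729633711587, 'cx': 282.90974308453025, 'cy': 204.96649965829326, 'R': array([[-0.65647521, -0.75420244, -0.01479787],
       [-0.45519653,  0.41170381, -0.78949103],
       [ 0.6015284 , -0.51154535, -0.61358369]]), 't': array([0.42536144, 0.310978  , 0.8999376 ])}
{'vfov': 57.23110493678308, 'cx': 282.5321060420744, 'cy': 201.06233605429213, 'R': array([[-0.02833521, -0.99934146, -0.02266614],
       [-0.99602071,  0.03014331, -0.0838697 ],
       [ 0.0844977 ,  0.02019948, -0.99621891]]), 't': array([0.07156314, 0.58132012, 1.16469985])}
```

View pics/top1.png

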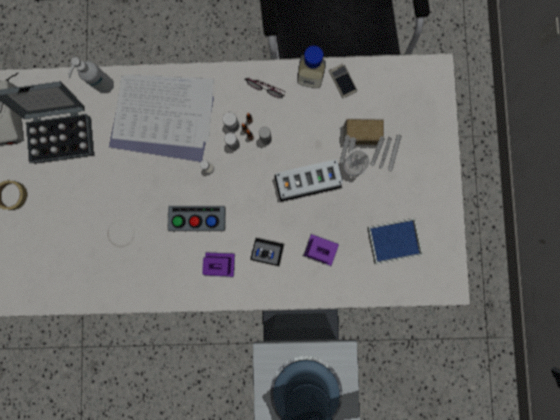

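View pics/scene1.png

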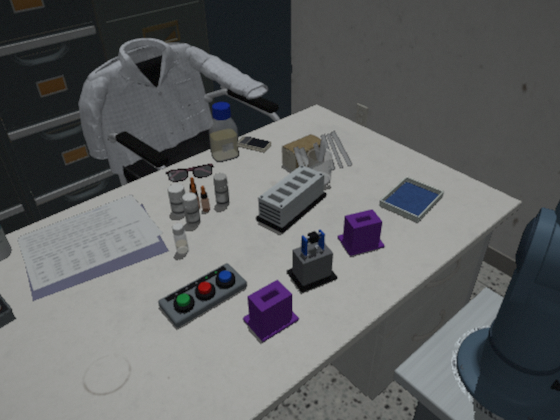

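Top view: keys green (178,221), red (195,221) and blue (212,221). Grey stand with the tongs at (267,252). The purple look-alikes are at (219,264) and (321,249), and I reject them. Block at (308,180), tray at (394,240).

```bash
cat > h.py <<'E'
import numpy as np, cv2, pickle
from scipy.spatial.transform import Rotation as Ro
from workcell import ctrl
def cloud(f,s=None):
    h,w=f["depth"].shape; F=h/2/np.tan(np.radians(f["vfov"])/2)
    v,u=np.mgrid[:h,:w]; d=f["depth"]
    P=np.stack([(u-f["cx"])/F*d,(v-f["cy"])/F*d,d],-1)
    if "mount" in f:
        M=f["mount"]; P=P@M[:3,:3].T+M[:3,3]
        return P@Ro.from_euler("xyz",s["tool_rot"]).as_matrix().T+s["tool_pos"]
    return (P-f["t"])@f["R"]
def at(f,u,v,z):
    F=f["depth"].shape[0]/2/np.tan(np.radians(f["vfov"])/2)
    r=f["R"].T@[(u-f["cx"])/F,(v-f["cy"])/F,1]; c=-f["R"].T@f["t"]
    return c+r*(z-c[2])/r[2]
def proj(f,X,s=None):
    F=f["depth"].shape[0]/2/np.tan(np.radians(f["vfov"])/2)
    if "mount" in f:
        T=Ro.from_euler("xyz",s["tool_rot"]).as_matrix(); X=(np.asarray(X)-s["tool_pos"])@T
        M=f["mount"]; C=(X-M[:3,3])@M[:3,:3]
    else: C=np.asarray(X)@f["R"].T+f["t"]
    return C[...,:2]/C[...,2:]*F+[f["cx"],f["cy"]]
def rect(P,m):
    r=cv2.minAreaRect((P[m][:,:2]*1000).astype(np.float32)); return np.round(r[0],1),np.round(r[1],1),round(r[2],1),m.sum()
def wrist(name):
    s=ctrl.observe(); f=ctrl.grab_frame("wrist"); pickle.dump((f,s),open(f"pics/{name}.pkl","wb"))
    cv2.imwrite(f"pics/{name}.png",f["img"][:,:,::-1]); return f,s
E
python3 - <<'E'
from h import *
f=pickle.load(open("pics/top.pkl","rb")); P=cloud(f)
v,u=np.mgrid[:420,:560]
def box(u0,u1,v0,v1): return (u>=u0)&(u<u1)&(v>=v0)&(v<v1)
z=P[...,2]; print("table",np.median(z[230:290,130:160]))
print("block",rect(P,box(265,350,155,205)&(z>.066)&(z<.085)))
print("tray",rect(P,box(360,430,215,270)&(z>.008)&(z<.03)))
print("console",rect(P,box(160,232,200,236)&(z>.012)&(z<.06)))
print("stand",rect(P,box(245,290,235,270)&(z>.06)&(z<.085)), "foot",rect(P,box(245,290,235,270)&(z>.002)))
print("grips",rect(P,box(245,290,235,270)&(z>.09)), z[box(245,290,235,270)].max())
for n,p in dict(g=(178,221),r=(195,221),b=(212,221)).items(): print(n,at(f,*p,.042),P[p[1],p[0]])
c=np.hstack([cv2.resize(f["img"][y0:y0+52,x0:x0+70],None,fx=5.5,fy=5.5,interpolation=3) for x0,y0 in((232,228),(272,155))])
cv2.imwrite("pics/c1.png",c[:,:,::-1]); print(c.shape)
E
```

```text
table -0.0006100549660386383
block (array([647.3, -41.4]), array([ 77.4, 217. ]), 11.0, np.int64(1226))
tray (array([ 450.6, -287.7]), array([116.2, 147.2]), 8.7, np.int64(293))
console (array([537.8, 327.2]), array([179.3,  78.2]), 88.4, np.int64(1463))
stand (array([427.7, 107.7]), array([73.7, 50.2]), 76.1, np.int64(344)) foot (array([429.4, 104.1]), array([144.9, 109.7]), 88.7, np.int64(792))
grips (array([441.9,  75.9]), array([ 40.2, 115.1]), 22.7, np.int64(102)) 1.2106732244466585
g [0.53033714 0.3749916  0.042     ] [0.53045438 0.37583806 0.0391287 ]
r [0.5288199  0.32282654 0.042     ] [0.5288756  0.32317905 0.04059086]
b [0.5273057  0.27076629 0.042     ] [0.52732323 0.27086058 0.0415414 ]
(286, 770, 3)
```

View pics/c1.png

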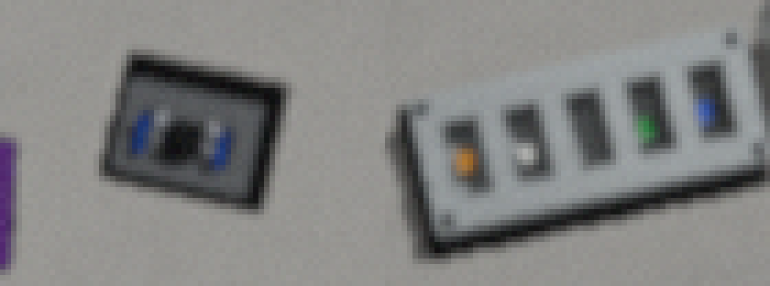

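The crop confirms the grey stand with the blue grips. Four cells are in the block: amber, white, green and blue. The middle pocket looks empty. I'll turn to yaw 90° and close the gripper first.

```bash
python3 -m creep '[[[0,0,0],[0,0,-0.1221]],[[0,0,0],[0,0,-0.1221]],[[0,0,0],[0,0,-0.1221]],[[0,0,0],[0,0,-0.1221]],[[0,0,0],[0,0,-0.1221]],[[0,0,0],[0,0,-0.1221]],[[0,0,0],[0,0,-0.1221]],[[0,0,0],[0,0,-0.1221]],[[0,0,0],[0,0,-0.1221]],[[0,0,0],[0,0,-0.1221]],[[0,0,0],[0,0,-0.1221]]]' 0 20
python3 -m creep '[[[0.02,0.04,0],[0,0,0]],[[0.04,0.02,0],[0,0,0]],[[0.04,0.02,0],[0,0,0]],[[0.04,0.02,0],[0,0,0]],[[0.04,0.02,0],[0,0,0]]]'
```

```text
time_s: 1.02
tool_pos: [0.1466, -0.6327, 0.2304]
tool_rot: [-3.141, -0.002, 1.577]
force: [-0.2, 0.3, 0.2]
gripper_width: -0.0001
finger_force: 0.0
time_s: 1.43
tool_pos: [0.259, -0.4633, 0.2305]
tool_rot: [-3.141, -0.001, 1.571]
force: [0.9, 0.2, 0.2]
gripper_width: -0.0002
finger_force: 0.0
```

```bash
python3 -m creep '[[[0.03,0.025,0],[0,0,0]],[[0.03,0.025,0],[0,0,0]],[[0.03,0.025,0],[0,0,0]],[[0.03,0.025,0],[0,0,0]],[[0.035,0.02,0],[0,0,0]],[[0.035,0.02,0],[0,0,0]],[[0.035,0.02,0],[0,0,0]],[[0.035,0.02,0],[0,0,0]],[[0.035,0.02,0],[0,0,0]],[[0.035,0.02,0],[0,0,0]],[[0.035,0.01,0],[0,0,0]],[[0.035,0.01,0],[0,0,0]],[[0.04,0,0],[0,0,0]],[[0.04,0,0],[0,0,0]],[[0.04,0,0],[0,0,0]],[[0.04,0,0],[0,0,0]],[[0.04,0,0],[0,0,0]],[[0.04,0,0],[0,0,0]],[[0,0,0],[0,0,0]],[[0,0,0],[0,0,0]]]'
```

```text
time_s: 3.1
tool_pos: [0.4971, 0.1784, 0.2312]
tool_rot: [-3.141, -0.001, 1.579]
force: [-0.3, -0.4, -0.0]
gripper_width: 0.0001
finger_force: 0.0
```

```bash
python3 -m creep '[[[0.036,0.008,0],[0,0,0.004]],[[0.036,0.008,0],[0,0,0.004]],[[0.036,0.008,0],[0,0,0]],[[0.037,0.009,0.03],[0,0,0]],[[0,0,0.035],[0,0,0]],[[0,0,0.035],[0,0,0]],[[0,0,0],[0,0,0]],[[0,0,0],[0,0,0]]]'
python3 - <<'E'
from h import *
f,s=wrist("w1"); P=cloud(f,s)
im=cv2.cvtColor(f["img"],cv2.COLOR_RGB2HSV)
for n,a,b in(("green",45,80),("blue",95,125),("red",0,8)):
    m=(im[...,0]>=a)&(im[...,0]<=b)&(im[...,1]>150)&(P[...,2]>.034)&(P[...,2]<.05)
    print(n,m.sum(),np.median(P[m],0) if m.any() else 0)
E
```

```text
time_s: 3.77
tool_pos: [0.53, 0.3105, 0.1327]
tool_rot: [-3.136, 0.005, 1.56]
force: [0.0, 0.7, 0.4]
gripper_width: 0.0001
finger_force: 0.0
green 1312 [0.52998204 0.37799653 0.04215472]
blue 472 [0.52650649 0.28225318 0.04174866]
red 1120 [0.52861158 0.32727453 0.04214676]
```

View pics/w1.png

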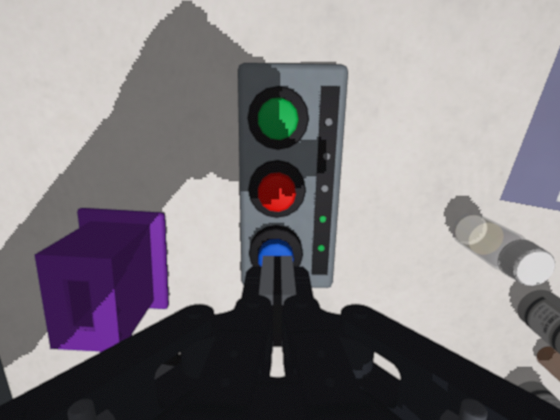

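The wrist view shows red at (277,192), between green (279,118) and blue (275,255), with the console clear around it. I'll go above it and press.

```bash
python3 -m creep '[[[0.007,0,0.02],[0,0,-0.006]],[[0.0075,0,0.02],[0,0,-0.005]],[[0,0,0.02],[0,0,0]],[[0,0,0.02],[0,0,0]],[[0,0,0],[0,0,0]],[[0,0,0],[0,0,0]],[[0,0,0.006],[0,0,0]],[[0,0,0.006],[0,0,0]],[[0,0,0.004],[0,0,0]],[[0,0,0.002],[0,0,0]],[[0,0,0],[0,0,0]],[[0,0,0],[0,0,0]]]'
```

```text
time_s: 4.82
tool_pos: [0.5323, 0.3291, 0.0386]
tool_rot: [3.139, -0.001, 1.574]
force: [1.7, -0.2, 3.2]
gripper_width: 0.0001
finger_force: 1.7
```

```bash
python3 -m creep '[[[0,-0.002,0.002],[0,0,0]],[[0,0,0.002],[0,0,0]],[[0,0,0.001],[0,0,0]],[[0,0,0],[0,0,0]],[[0,0,0],[0,0,0]]]'
```

```text
time_s: 5.23
tool_pos: [0.5311, 0.3293, 0.036]
tool_rot: [3.137, 0.0, 1.573]
force: [-0.8, -3.2, 15.8]
gripper_width: 0.0003
finger_force: 8.0
```

```bash
python3 -m creep '[[[0,0,-0.036],[0,0,0]],[[0,0,-0.038],[0,0,0]],[[0,0,-0.038],[0,0,0]],[[0,0,-0.038],[0,0,0]],[[0,0,-0.038],[0,0,0]],[[0,0,-0.038],[0,0,0]],[[-0.038,-0.014,0],[0,0,0]],[[-0.038,-0.014,0],[0,0,0]],[[-0.038,-0.014,0],[0,0,0]],[[-0.038,-0.014,0],[0,0,0]],[[-0.038,-0.014,0],[0,0,0]],[[-0.038,-0.014,0],[0,0,0]],[[-0.038,-0.014,0],[0,0,0]],[[-0.030,0,0],[0,0,0]],[[0,0,0],[0,0,0]],[[0,0,0],[0,0,0]],[[0,0,0],[0,0,0]]]' 1
python3 - <<'E'
from h import *
f,s=wrist("w2"); P=cloud(f,s); print(s["tool_pos"],s["tool_rot"])
z=P[...,2];x=P[...,0];y=P[...,1]
roi=(abs(x-.428)<.06)&(abs(y-.108)<.07)
print("top",rect(P,roi&(z>.068)&(z<.083)),"foot",rect(P,roi&(z>.003)&(z<.02)))
hsv=cv2.cvtColor(f["img"],cv2.COLOR_RGB2HSV)
m=roi&(hsv[...,0]>95)&(hsv[...,0]<125)&(hsv[...,1]>130)&(z>.108)
print("grips",rect(P,m),np.median(z[m]))
print("all high",rect(P,roi&(z>.108)))
E
```

```text
time_s: 6.65
tool_pos: [0.4311, 0.0334, 0.2578]
tool_rot: [-3.14, -0.001, 1.574]
force: [-0.3, -0.3, 0.1]
gripper_width: 0.0856
finger_force: 0.0
[0.43106232 0.03336134 0.25778653] [-3.13986108e+00 -1.03971321e-03  1.57442405e+00]
top (array([427.7, 106.2]), array([74.1, 50. ]), 75.9, np.int64(3257)) foot (array([415.2, 116.1]), array([107.5, 102.9]), 76.1, np.int64(1181))
grips (array([427.2,  86.4]), array([88.8, 26.6]), 86.8, np.int64(408)) 0.12400170820627754
all high (array([428. ,  84.4]), array([ 92.8, 120. ]), 90.0, np.int64(30618))
```

View pics/w2.png

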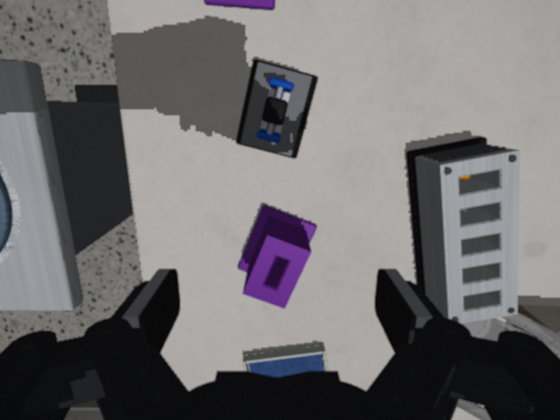

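The picture confirms the grey stand at (277,108), with the tongs' blue grips at (282,84) and (268,137). Both cameras put it at (0.4277, 0.1065), yaw −14°. I'll align over it at yaw 166°.

```bash
python3 -m creep '[[[0.037,-0.002,0],[0,0,0]],[[0.036,-0.002,0],[0,0,0]],[[0,0,0],[0,0,-0.1203]],[[0,0,0],[0,0,-0.1203]],[[0,0,0],[0,0,-0.1203]],[[0,0,0],[0,0,-0.1203]],[[0,0,0],[0,0,-0.1203]],[[0,0,0],[0,0,-0.1203]],[[0,0,0],[0,0,-0.1203]],[[0,0,0],[0,0,-0.1203]],[[0,0,0],[0,0,-0.1203]],[[0,0,0],[0,0,-0.1203]],[[0,0,0],[0,0,-0.1203]],[[0,0,0],[0,0,0]],[[0,0,0],[0,0,0]],[[0,0,0],[0,0,0]]]'
cat > go.py <<'E'
import sys
from h import *
# usage: x y z yawdeg -> shift in present tool axes, turn
s=ctrl.observe(); T=Ro.from_euler("xyz",s["tool_rot"])
x,y,z,yaw=map(float,sys.argv[1:5])
G=Ro.from_euler("xyz",[np.pi,0,np.radians(yaw)])
print("at",np.round(s["tool_pos"],4),np.round(s["tool_rot"],4),"q",np.round(s["joint_positions"],2),"shift",np.round(T.inv().apply(np.array([x,y,z])-s["tool_pos"]),4),"turn",np.round((T.inv()*G).as_rotvec(),4))
E
python3 go.py .4277 .1065 .089 166
python3 - <<'E'
from h import *
f,s=pickle.load(open("pics/w2.pkl","rb")); P=cloud(f,s);z=P[...,2]
v,u=np.mgrid[:420,:560]
m=(u>400)&(u<525)&(v>130)&(v<325)&(z>.068)&(z<.08)
print(rect(P,m), at.__name__)
E
```

```text
time_s: 8.03
tool_pos: [0.4274, 0.1066, 0.2584]
tool_rot: [3.141, -0.001, 2.897]
force: [-0.3, 0.8, -0.1]
gripper_width: 0.0854
finger_force: 0.0
at [0.4274 0.1066 0.2584] [ 3.1412e+00 -6.0000e-04  2.8970e+00] q [ 0.5  -0.02 -0.81  2.01 -0.01  1.14  1.02] shift [-4.000e-04 -1.000e-04  1.694e-01] turn [ 0.0004 -0.0006 -0.0003]
(array([644.3, -28.1]), array([ 78.1, 187.4]), 11.4, np.int64(10099)) at
```

```bash
python3 -m creep '[[[0,0,0.035],[0,0,0]],[[0,0,0.035],[0,0,0]],[[0,0,0.03],[0,0,0]],[[0,0,0.025],[0,0,0]],[[0,0,0.02],[0,0,0]],[[0,0,0.015],[0,0,0]],[[0,0,0.009],[0,0,0]],[[0,0,0],[0,0,0]],[[0,0,0],[0,0,0]],[[0,0,0],[0,0,0]]]'
python3 -m creep '[[[0,0,0],[0,0,0]],[[0,0,0],[0,0,0]],[[0,0,0],[0,0,0]],[[0,0,0],[0,0,0]],[[0,0,0],[0,0,0]],[[0,0,0],[0,0,0]],[[0,0,0],[0,0,0]],[[0,0,0],[0,0,0]]]' 0.525 30
```

```text
time_s: 8.87
tool_pos: [0.4287, 0.1058, 0.0905]
tool_rot: [3.141, 0.002, 2.897]
force: [-0.6, -0.3, 0.3]
gripper_width: 0.0856
finger_force: 0.0
time_s: 9.53
tool_pos: [0.4287, 0.1057, 0.0906]
tool_rot: [3.141, 0.002, 2.897]
force: [-0.5, -0.4, 5.9]
gripper_width: 0.045
finger_force: 6.8
```

```bash
python3 -m creep '[[[0,0,-0.005],[0,0,0]],[[0,0,-0.01],[0,0,0]],[[0,0,-0.02],[0,0,0]],[[0,0,-0.025],[0,0,0]],[[0,0,-0.03],[0,0,0]],[[0,0,-0.03],[0,0,0]],[[0,0,-0.03],[0,0,0]],[[0,0,0],[0,0,0]],[[0,0,0],[0,0,0]],[[0,0,0],[0,0,0]]]'
python3 - <<'E'
from h import *
f,s=wrist("w3"); g=ctrl.grab_frame("scene")
p=proj(g,s["tool_pos"]).astype(int); print(p)
c=g["img"][max(p[1]-75,0):p[1]+75,p[0]-100:p[0]+100]
c=cv2.resize(c,None,fx=2,fy=2,interpolation=2)
cv2.imwrite("pics/v3.png",np.hstack([c,cv2.resize(f["img"],(400,300))])[:,:,::-1])
E
```

```text
time_s: 10.37
tool_pos: [0.4269, 0.105, 0.2391]
tool_rot: [-3.141, -0.0, 2.897]
force: [-0.3, 0.2, -1.7]
gripper_width: 0.0447
finger_force: 4.7
[314 190]
```

View pics/v3.png

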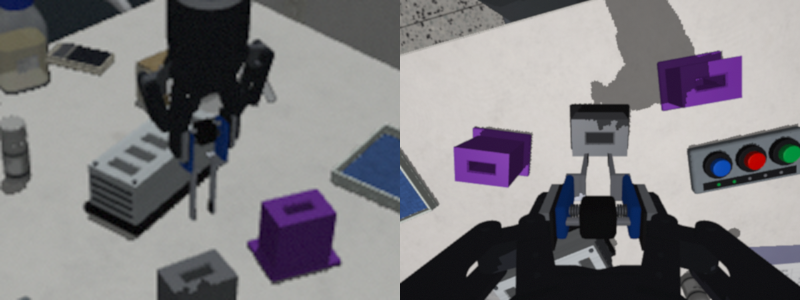

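The tongs came out upright. The scene crop shows both tips free, and the wrist view shows the tips at about (263,210) and (297,210).

```bash
python3 - <<'E'
from h import *
f,s=pickle.load(open("pics/w3.pkl","rb")); M=f["mount"]; print(np.round(M,3))
P=(cloud(f,s)-s["tool_pos"])@Ro.from_euler("xyz",s["tool_rot"]).as_matrix()
for z0 in(.02,.04,.06,.07):
    for sg in(-1,1):
        m=(P[...,2]>z0)&(P[...,2]<z0+.012)&(abs(P[...,0])<.03)&(sg*P[...,1]>0)&(sg*P[...,1]<.04)
        print(z0,sg,m.sum(),np.round([P[m].min(0),P[m].max(0)],4).tolist() if m.any() else 0)
E
python3 go.py .6172 -.1 .2391 101.2
```

```text
[[-0.001 -0.957 -0.29   0.074]
 [ 1.    -0.001  0.    -0.   ]
 [-0.001 -0.29   0.957 -0.143]
 [ 0.     0.     0.     1.   ]]
0.02 -1 18 [[0.0027, -0.0136, 0.0283], [0.0048, -0.0102, 0.0319]]
0.02 1 18 [[0.0037, 0.0091, 0.0282], [0.0046, 0.0127, 0.0319]]
0.04 -1 55 [[-0.003, -0.014, 0.0401], [0.0048, -0.0102, 0.0519]]
0.04 1 57 [[-0.0018, 0.009, 0.0401], [0.0046, 0.0129, 0.052]]
0.06 -1 47 [[-0.0037, -0.0142, 0.0601], [0.0047, -0.01, 0.0718]]
0.06 1 56 [[-0.0041, 0.0086, 0.0601], [0.0046, 0.013, 0.0719]]
0.07 -1 41 [[-0.0035, -0.0141, 0.07], [0.0046, -0.0099, 0.0798]]
0.07 1 38 [[-0.0037, 0.0086, 0.07], [0.0045, 0.0129, 0.0786]]
at [0.4262 0.1049 0.238 ] [-3.1404e+00 -3.1000e-03  2.8973e+00] q [ 0.52  0.01 -0.84  2.04  0.01  1.1   1.  ] shift [-0.2349 -0.1527 -0.0017] turn [-0.0028 -0.0021  1.131 ]
```

```bash
python3 -m creep '[[[0,0,0],[0,0,0.1131]],[[0,0,0],[0,0,0.1131]],[[0,0,0],[0,0,0.1131]],[[0,0,0],[0,0,0.1131]],[[0,0,0],[0,0,0.1131]],[[0,0,0],[0,0,0.1131]],[[0,0,0],[0,0,0.1131]],[[0,0,0],[0,0,0.1131]],[[0,0,0],[0,0,0.1131]],[[0,0,0],[0,0,0.1131]],[[0,0,0],[0,0,0]],[[0,0,0],[0,0,0]]]'
python3 go.py .660 -.1066 .2391 101.2
```

```text
time_s: 11.47
tool_pos: [0.4267, 0.1052, 0.2382]
tool_rot: [-3.139, -0.001, 1.769]
force: [-0.1, 0.2, -1.6]
gripper_width: 0.0448
finger_force: 4.7
at [0.4267 0.1052 0.2382] [-3.1388e+00 -8.0000e-04  1.7694e+00] q [ 0.51  0.01 -0.83  2.04  0.01  1.1  -0.13] shift [-0.2537  0.1869 -0.0016] turn [-0.0028 -0.0008  0.0031]
```

```bash
python3 -m creep '[[[-0.02,0.014,0],[0,0,0]],[[-0.028,0.0208,0],[0,0,0]],[[-0.028,0.0208,0],[0,0,0]],[[-0.028,0.0208,0],[0,0,0]],[[-0.028,0.0208,0],[0,0,0]],[[-0.028,0.0208,0],[0,0,0]],[[-0.028,0.0208,0],[0,0,0]],[[-0.028,0.0208,0],[0,0,0]],[[-0.02,0.014,0],[0,0,0]],[[-0.0177,0.0132,-0.0016],[0,0,0.003]],[[0,0,0],[0,0,0]],[[0,0,0],[0,0,0]],[[0,0,0],[0,0,0]],[[0,0,0],[0,0,0]]]'
python3 - <<'E'
from h import *
f,s=wrist("w4"); P=cloud(f,s);z=P[...,2]; print(s["tool_pos"],s["tool_rot"])
roi=(abs(P[...,0]-.644)<.09)&(abs(P[...,1]+.028)<.13)
v,u=np.mgrid[:420,:560]
print("block",rect(P,roi&(z>.07)&(z<.078)))
m=(roi&(z>.034)&(z<.050)).astype(np.uint8)
n,l,st,c=cv2.connectedComponentsWithStats(m)
for i in range(1,n):
    if st[i,4]>60: print(st[i],rect(P,l==i),np.median(z[l==i]))
d=pickle.dump((f,s),open("pics/w4.pkl","wb"))
ys,xs=np.where(roi&(z>.07)&(z<.078)); y0,x0=ys.min(),xs.min(); print(x0,y0,xs.max(),ys.max())
cv2.imwrite("pics/c4.png",cv2.resize(f["img"][y0:y0+290,x0:x0+160],None,fx=2,fy=2)[:,:,::-1])
E
```

```text
time_s: 12.63
tool_pos: [0.6593, -0.1052, 0.2406]
tool_rot: [-3.14, -0.001, 1.767]
force: [-0.4, 0.5, -0.8]
gripper_width: 0.0448
finger_force: 4.7
[ 0.65926752 -0.10520613  0.24062404] [-3.14036569e+00 -1.25828094e-03  1.76668231e+00]
block (array([650.2, -52.9]), array([ 80.7, 215. ]), 12.8, np.int64(13203))
[256  13  46  17 388] (array([630.7,  42.6]), array([40.3, 11.8]), 11.8, np.int64(388)) 0.042745762557657094
[257  55  44  19 137] (array([637.6,   7.6]), array([40.2, 14.8]), 11.8, np.int64(137)) 0.04147500812360019
[270  60  14  14 174] (array([636.3,   5.5]), array([12.4, 11.4]), 10.6, np.int64(174)) 0.04272574373540368
[258 134  41  17 111] (array([651.4, -62.5]), array([40.2, 15.6]), 10.9, np.int64(111)) 0.04366309251810427
[270 134  13  12 153] (array([648.9, -60.8]), array([12.1, 11. ]), 11.2, np.int64(153)) 0.042608180402403245
[259 171  40  14 143] (array([ 658.5, -101.4]), array([41.3, 11.3]), 0.9, np.int64(143)) 0.040745057221814845
[271 171  13   8  98] (array([656.6, -95.2]), array([12.5,  7.9]), 11.1, np.int64(98)) 0.04267556946639267
[318 215  23  19 205] (array([ 720.7, -137.4]), array([14.6, 20.7]), 76.9, np.int64(205)) 0.04238525660688425
[268 217  22  16 105] (array([ 667.9, -147.7]), array([26.3,  3. ]), 39.7, np.int64(105)) 0.04196254238601804
[297 217  36  27 160] (array([ 706.4, -147.1]), array([ 8.6, 43. ]), 69.2, np.int64(160)) 0.043575466413151825
232 0 325 242
```

View pics/c4.png

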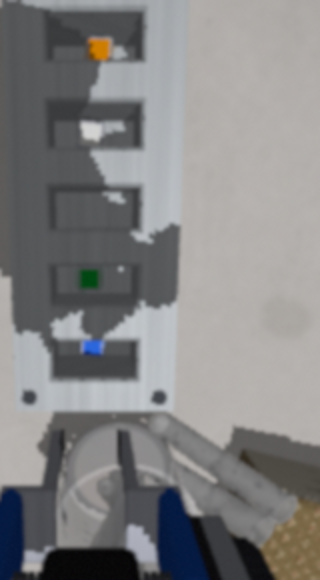

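Cells seen from top to bottom: amber (282,25), white (278,65), middle pocket empty, green (277,139), blue (278,173), matching the top view. I'll refine amber and blue, and the tray.

```bash
python3 - <<'E'
from h import *
f,s=pickle.load(open("pics/w4.pkl","rb")); P=cloud(f,s);z=P[...,2]
hsv=cv2.cvtColor(f["img"],cv2.COLOR_RGB2HSV)
roi=(abs(P[...,0]-.644)<.03)&(abs(P[...,1]+.028)<.1)&(z>.038)&(z<.048)
for n,a,b in(("amber",8,25),("green",50,75),("blue",95,125)):
    m=roi&(hsv[...,0]>a)&(hsv[...,0]<b)&(hsv[...,1]>120); print(n,rect(P,m),np.median(z[m]),np.median(P[m],0))
m=roi&(hsv[...,1]<40)&(hsv[...,2]>150);print("white",rect(P,m),np.median(P[m],0))
f=ctrl.grab_frame("top");P=cloud(f);z=P[...,2];v,u=np.mgrid[:420,:560]
print("tray",rect(P,(u>360)&(u<445)&(v>210)&(v<280)&(z>.008)&(z<.03)))
E
python3 go.py .6563 -.0948 .2 101
```

```text
amber (array([633.5,  41.1]), array([9.2, 7.6]), 11.5, np.int64(103)) 0.04295523259967665 [0.63325158 0.04117855 0.04295523]
green (array([648.8, -60.2]), array([8.1, 8.1]), 10.7, np.int64(79)) 0.04295067821239018 [ 0.64893016 -0.06022598  0.04295068]
blue (array([657.6, -94.5]), array([8.3, 6.9]), 11.1, np.int64(59)) 0.04289961112278834 [ 0.65780846 -0.09421244  0.04289961]
white (array([636.8,   7. ]), array([ 7.6, 11. ]), 90.0, np.int64(90)) [0.63704322 0.00712648 0.04286959]
tray (array([0., 0.]), array([0., 0.]), 0.0, np.int64(0))
at [ 0.6595 -0.1055  0.2412] [-3.1412e+00 -3.0000e-04  1.7661e+00] q [ 0.57  0.49 -0.64  1.51  0.3   1.24  0.08] shift [ 0.0111 -0.001   0.0412] turn [-0.0004 -0.0003  0.0034]
```

```bash
python3 go.py .6489 -.0605 .175 101; python3 -m creep '[[[0.024,-0.001,0.02],[0,0,0.0017]],[[0.0225,-0.0008,0.026],[0,0,0.0017]],[[0,0,0.02],[0,0,0]],[[0,0,0],[0,0,0]],[[0,0,0],[0,0,0]],[[0,0,0],[0,0,0]]]' 0.54;  python3 go.py .6489 -.0605 .098 101
```

```text
at [ 0.6595 -0.1055  0.2412] [-3.1412e+00 -3.0000e-04  1.7661e+00] q [ 0.57  0.49 -0.64  1.51  0.3   1.24  0.08] shift [ 0.0462 -0.0016  0.0662] turn [-0.0004 -0.0003  0.0034]
time_s: 13.23
tool_pos: [0.6504, -0.0631, 0.1765]
tool_rot: [3.14, 0.002, 1.759]
force: [-0.1, -0.0, -0.5]
gripper_width: 0.0466
finger_force: 4.4
at [ 0.6504 -0.0631  0.1765] [3.1397e+00 1.6000e-03 1.7587e+00] q [ 0.51  0.52 -0.63  1.61  0.33  1.12 -0.02] shift [ 0.003  -0.0012  0.0785] turn [ 0.0019  0.0016 -0.004 ]
```

```bash
python3 -m creep '[[[0.003,-0.001,0.008],[0.001,0.001,-0.003]],[[0,0,0.006],[0,0,0]],[[0,0,0],[0,0,0]],[[0,0,0],[0,0,0]],[[0,0,0],[0,0,0]]]';  python3 go.py .6489 -.0605 .098 101
python3 - <<'E'
from h import *
f,s=wrist("w5")
cv2.imwrite("pics/c5.png",cv2.resize(f["img"][120:320,180:400],None,fx=2.7,fy=2.7)[:,:,::-1])
E
```

```text
time_s: 13.65
tool_pos: [0.6482, -0.0595, 0.1613]
tool_rot: [-3.141, -0.001, 1.762]
force: [-0.1, 0.4, -1.0]
gripper_width: 0.046
finger_force: 4.4
at [ 0.6482 -0.0595  0.1613] [-3.1409e+00 -9.0000e-04  1.7624e+00] q [ 0.5   0.53 -0.63  1.63  0.34  1.09 -0.03] shift [-0.0012  0.0006  0.0633] turn [-0.0007 -0.0009 -0.0004]
```

View pics/c5.png

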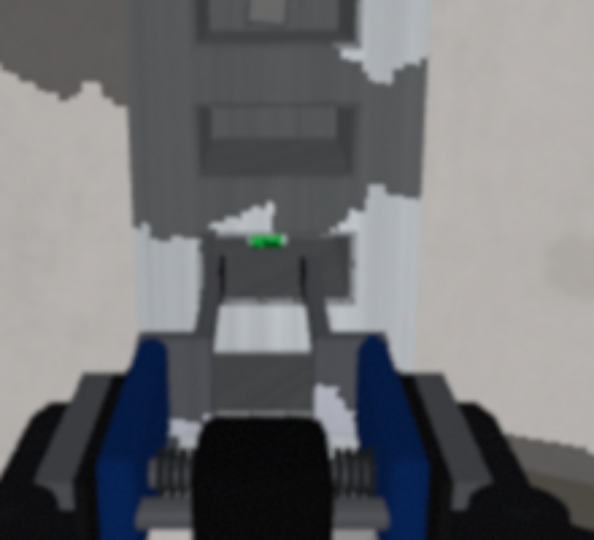

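The tips, at crop x of 220 and 302, straddle the green cell at 266 at the pocket mouth, and the middle pocket is empty. I'll descend and squeeze.

```bash
python3 -m creep '[[[-0.0012,0.0006,0.008],[0,0,0]],[[0,0,0.012],[0,0,0]],[[0,0,0.012],[0,0,0]],[[0,0,0.012],[0,0,0]],[[0,0,0.012],[0,0,0]],[[0,0,0.007],[0,0,0]],[[0,0,0],[0,0,0]],[[0,0,0],[0,0,0]],[[0,0,0],[0,0,0]]]';  python3 go.py .6489 -.0605 .098 101
```

```text
time_s: 14.45
tool_pos: [0.6492, -0.06, 0.0984]
tool_rot: [-3.141, -0.001, 1.763]
force: [-0.5, 0.6, -1.1]
gripper_width: 0.0461
finger_force: 4.4
at [ 0.6492 -0.06    0.0984] [-3.1414e+00 -1.0000e-03  1.7629e+00] q [ 0.48  0.6  -0.6   1.67  0.39  0.99 -0.06] shift [-0.0004 -0.0004  0.0004] turn [-0.0002 -0.001   0.0002]
```

```bash
python3 -m creep '[[[0,0,0],[0,0,0]],[[0,0,0],[0,0,0]],[[0,0,0],[0,0,0]],[[0,0,0],[0,0,0]],[[0,0,0],[0,0,0]],[[0,0,0],[0,0,0]]]' 0.42 30; python3 -m creep '[[[0,0,-0.004],[0,0,0]],[[0,0,-0.008],[0,0,0]],[[0,0,-0.015],[0,0,0]],[[0,0,-0.02],[0,0,0]],[[0,0,-0.03],[0,0,0]],[[0,0,-0.035],[0,0,0]],[[0,0,-0.02],[0,0,0]],[[0,0,0],[0,0,0]],[[0,0,0],[0,0,0]],[[0,0,0],[0,0,0]]]'
python3 - <<'E'
from h import *
f,s=wrist("w6")
cv2.imwrite("pics/c6.png",cv2.resize(f["img"][120:320,180:400],None,fx=2.7,fy=2.7)[:,:,::-1])
g=ctrl.grab_frame("top");P=cloud(g);z=P[...,2];
v,u=np.mgrid[:420,:560]
m=(u>340)&(u<455)&(v>200)&(v<290)&(z>.008)&(z<.03);print(m.sum(), m.any() and rect(P,m))
g=ctrl.grab_frame("scene");P=cloud(g);z=P[...,2];
m=(u>360)&(u<450)&(v>150)&(v<240)&(z>.006)&(z<.03);print(m.sum(), m.any() and rect(P,m))
E
python3 go.py .45 -.288 .24 98.7
```

```text
time_s: 14.95
tool_pos: [0.6496, -0.0601, 0.0991]
tool_rot: [3.141, -0.001, 1.763]
force: [0.0, 0.6, 3.7]
gripper_width: 0.0363
finger_force: 28.1
time_s: 15.78
tool_pos: [0.6481, -0.0604, 0.2296]
tool_rot: [-3.139, -0.001, 1.763]
force: [-0.3, 0.1, -1.9]
gripper_width: 0.0362
finger_force: 27.7
131 (array([ 457.4, -329.7]), array([116. ,  61.3]), 9.9, np.int64(131))
720 (array([ 441.6, -264. ]), array([173.3, 397.9]), 32.0, np.int64(720))
at [ 0.6475 -0.0605  0.228 ] [-3.1368e+00 -2.0000e-03  1.7628e+00] q [ 0.52  0.47 -0.65  1.57  0.3   1.21  0.01] shift [-0.1856 -0.2373 -0.0112] turn [-0.0048 -0.0019  0.0402]
```

View pics/c6.png

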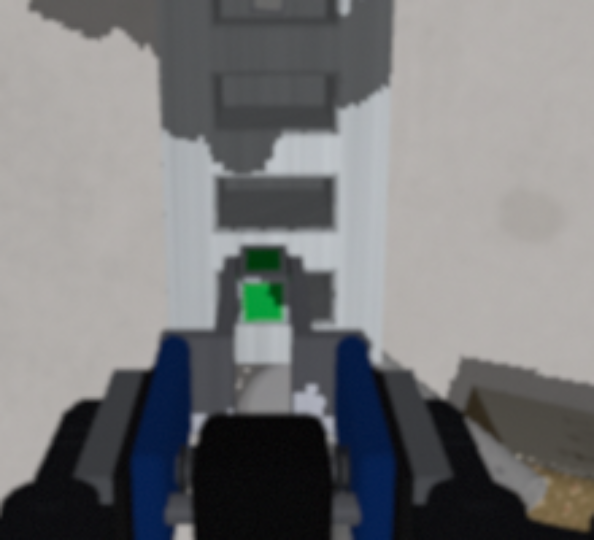

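The cell is clamped between the tips, with the green at crop (262,300). Carrying it to the tray.

```bash
python3 go.py .457 -.335 .24 98.7;  python3 -m creep '[[[-0.02,-0.016,0],[0,0,0.004]],[[-0.025,-0.0243,-0.002],[0,0,0.004]],[[-0.025,-0.0243,-0.002],[0,0,0.004]],[[-0.025,-0.0243,-0.002],[0,0,0.004]],[[-0.025,-0.0243,-0.002],[0,0,0.004]],[[-0.025,-0.0243,-0.002],[0,0,0.004]],[[-0.025,-0.0243,-0.002],[0,0,0.004]],[[-0.025,-0.0243,0],[0,0,0.004]],[[-0.02,-0.02,0],[0,0,0.004]],[[-0.018,-0.018,0],[0,0,0.004]],[[0,0,0],[0,0,0]],[[0,0,0],[0,0,0]],[[0,0,0],[0,0,0]]]'
cat > tray.py <<'E'
import sys
from h import *
f,s=wrist(sys.argv[1]); P=cloud(f,s); z=P[...,2]
hsv=cv2.cvtColor(f["img"],cv2.COLOR_RGB2HSV)
# drop the tongs and gripper: keep points low and in the tray area
roi=(abs(P[...,0]-.45)<.16)&(abs(P[...,1]+.288)<.2)
wall=roi&(z>.013)&(z<.022)
print("wall",rect(P,wall))
lin=roi&(z>.001)&(z<.008)&(hsv[...,0]>100)&(hsv[...,0]<125)&(hsv[...,1]>80)
print("liner",rect(P,lin))
E
python3 tray.py w7
```

```text
at [ 0.6475 -0.0605  0.228 ] [-3.1368e+00 -2.0000e-03  1.7628e+00] q [ 0.52  0.47 -0.65  1.57  0.3   1.21  0.01] shift [-0.2331 -0.2394 -0.0113] turn [-0.0048 -0.0019  0.0402]
time_s: 17.02
tool_pos: [0.4686, -0.3275, 0.2411]
tool_rot: [-3.14, -0.003, 1.723]
force: [0.7, 0.6, -1.4]
gripper_width: 0.0365
finger_force: 27.8
wall (array([ 450.6, -289.5]), array([116.3, 146.1]), 9.1, np.int64(2014))
liner (array([ 451.4, -289. ]), array([105.4, 135.3]), 9.1, np.int64(11607))
```

View pics/w7.png

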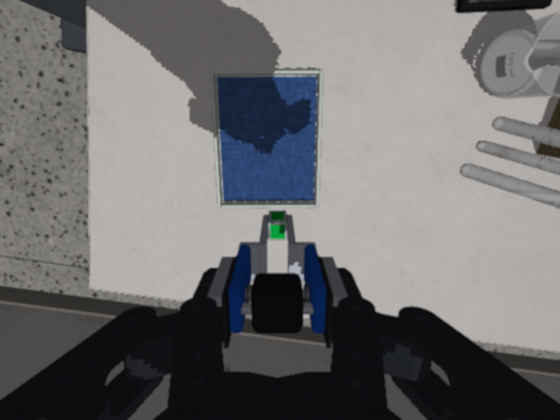

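The tray is unmoved at (0.4506, −0.2895), yaw 9.1°. The liner spans rows 75–205 and is clear. I'll place the green cell at the near end.

```bash
python3 go.py .4572 -.331 .089 99.1;  python3 -m creep '[[[-0.0018,-0.0115,0.02],[0,0,-0.006]],[[0,0,0.03],[0,0,0]],[[0,0,0.035],[0,0,0]],[[0,0,0.03],[0,0,0]],[[0,0,0.02],[0,0,0]],[[0,0,0.01],[0,0,0]],[[0,0,0],[0,0,0]],[[0,0,0],[0,0,0]]]';python3 go.py .4572 -.331 .089 99.1
```

```text
at [ 0.4694 -0.3267  0.2414] [-3.1406e+00 -2.9000e-03  1.7251e+00] q [ 1.02  0.28 -0.57  1.75  0.16  1.16  0.56] shift [-0.0028 -0.0125  0.1524] turn [-0.001  -0.0029 -0.0045]
time_s: 17.73
tool_pos: [0.4586, -0.3309, 0.0974]
tool_rot: [-3.141, -0.002, 1.731]
force: [-0.2, -0.3, -0.2]
gripper_width: 0.0366
finger_force: 27.8
at [ 0.4586 -0.3309  0.0974] [-3.1413e+00 -1.5000e-03  1.7310e+00] q [ 0.99  0.44 -0.52  1.89  0.27  0.89  0.49] shift [ 0.0001 -0.0014  0.0084] turn [-0.0003 -0.0015  0.0014]
```

```bash
python3 -m creep '[[[0,0,0.004],[0,0,0]],[[0,0,0.003],[0,0,0]],[[0,0,0.001],[0,0,0]],[[0,0,0],[0,0,0]],[[0,0,0],[0,0,0]]]'
```

```text
time_s: 18.15
tool_pos: [0.4576, -0.3323, 0.0896]
tool_rot: [-3.141, -0.0, 1.729]
force: [-0.3, -0.9, -1.9]
gripper_width: 0.0363
finger_force: 27.8
```

```bash
python3 -m creep '[[[0,0,0.001],[0,0,0]],[[0,0,0.001],[0,0,0]],[[0,0,0],[0,0,0]],[[0,0,0],[0,0,0]]]'; python3 -m creep '[[[0,0,0],[0,0,0]],[[0,0,0],[0,0,0]],[[0,0,0],[0,0,0]],[[0,0,0],[0,0,0]],[[0,0,0],[0,0,0]]]' 0.54 30;python3 -m creep '[[[0,0,-0.005],[0,0,0]],[[0,0,-0.015],[0,0,0]],[[0,0,-0.035],[0,0,0]],[[0,0,-0.035],[0,0,0]],[[0,0,-0.035],[0,0,0]],[[0,0,-0.025],[0,0,0]],[[0,0,0],[0,0,0]],[[0,0,0],[0,0,0]]]'; python3 go.py .657 -.0938 .24 101
```

```text
time_s: 18.48
tool_pos: [0.458, -0.3325, 0.0891]
tool_rot: [-3.141, 0.0, 1.729]
force: [-1.7, 0.9, 6.8]
gripper_width: 0.0362
finger_force: 28.5
time_s: 18.9
tool_pos: [0.4572, -0.3318, 0.0868]
tool_rot: [-3.14, -0.001, 1.729]
force: [-1.2, 0.2, -0.7]
gripper_width: 0.0461
finger_force: 4.4
time_s: 19.57
tool_pos: [0.4589, -0.3327, 0.2396]
tool_rot: [3.139, 0.003, 1.729]
force: [0.1, 0.1, -1.8]
gripper_width: 0.0463
finger_force: 4.4
at [ 0.4589 -0.3327  0.2396] [3.1394e+00 2.9000e-03 1.7290e+00] q [ 1.04  0.27 -0.57  1.77  0.16  1.14  0.58] shift [ 0.2048  0.2332 -0.0004] turn [ 0.0022  0.0029 -0.0338]
```

```bash
python3 -m creep '[[[0.015,0.016,0],[0,0,-0.003]],[[0.025,0.029,0],[0,0,-0.004]],[[0.025,0.029,0],[0,0,-0.004]],[[0.025,0.029,0],[0,0,-0.004]],[[0.025,0.029,0],[0,0,-0.004]],[[0.025,0.029,0],[0,0,-0.004]],[[0.025,0.029,0],[0,0,-0.004]],[[0.022,0.025,0],[0,0,-0.004]],[[0.018,0.018,0],[0,0,-0.003]],[[0,0,0],[0,0,0]],[[0,0,0],[0,0,0]],[[0,0,0],[0,0,0]]]'; python3 go.py .657 -.0938 .165 101
```

```text
time_s: 20.57
tool_pos: [0.6504, -0.0909, 0.2349]
tool_rot: [-3.137, -0.001, 1.763]
force: [-0.3, -0.7, -1.1]
gripper_width: 0.0462
finger_force: 4.4
at [ 0.6504 -0.0909  0.2349] [-3.1366e+00 -1.2000e-03  1.7628e+00] q [ 0.56  0.48 -0.65  1.54  0.3   1.23  0.05] shift [-0.0042  0.0063  0.0699] turn [-0.005  -0.0012 -0.    ]
```

```bash
python3 -m creep '[[[-0.004,0.006,0.03],[-0.005,-0.001,0]],[[0,0,0.03],[0,0,0]],[[0,0,0.006],[0,0,0]],[[0,0,0],[0,0,0]],[[0,0,0],[0,0,0]],[[0,0,0],[0,0,0]]]'; python3 go.py .657 -.0938 .098 101
python3 - <<'E'
from h import *
f,s=wrist("w8")
cv2.imwrite("pics/c8.png",cv2.resize(f["img"][120:320,180:400],None,fx=2.7,fy=2.7)[:,:,::-1])
E
```

```text
time_s: 21.07
tool_pos: [0.6595, -0.0934, 0.173]
tool_rot: [3.135, 0.001, 1.762]
force: [-0.5, 0.9, -0.6]
gripper_width: 0.0464
finger_force: 4.4
at [ 0.6595 -0.0934  0.173 ] [3.1348e+00 1.0000e-03 1.7617e+00] q [ 0.55  0.54 -0.63  1.59  0.35  1.12  0.02] shift [ 0.0002 -0.0031  0.075 ] turn [ 0.0068  0.001  -0.0011]
```

View pics/c8.png

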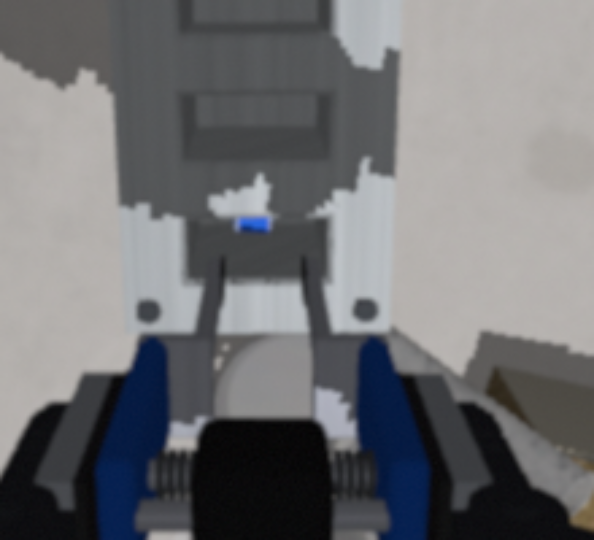

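Cell at crop x = 253, tips' midpoint at 263, so shift about −3 mm, which agrees with the number computed.

```bash
python3 -m creep '[[[0,-0.003,0.004],[0.003,0,0]],[[0,0,0.005],[0,0,0]],[[0,0,0],[0,0,0]],[[0,0,0],[0,0,0]],[[0,0,0],[0,0,0]]]'; python3 go.py .657 -.0938 .098 101
```

```text
time_s: 21.53
tool_pos: [0.6556, -0.0933, 0.162]
tool_rot: [3.141, 0.0, 1.763]
force: [0.2, 0.1, -0.9]
gripper_width: 0.0461
finger_force: 4.4
at [ 0.6556 -0.0933  0.162 ] [3.1406 0.     1.7629] q [ 0.55  0.55 -0.63  1.6   0.35  1.1   0.02] shift [-0.0008  0.0012  0.064 ] turn [0.001  0.     0.0002]
```

```bash
python3 -m creep '[[[-0.0005,0.001,0.01],[0,0,0]],[[0,0,0.012],[0,0,0]],[[0,0,0.012],[0,0,0]],[[0,0,0.012],[0,0,0]],[[0,0,0.012],[0,0,0]],[[0,0,0.006],[0,0,0]],[[0,0,0],[0,0,0]],[[0,0,0],[0,0,0]],[[0,0,0],[0,0,0]]]'
```

```text
time_s: 22.28
tool_pos: [0.6573, -0.0935, 0.0985]
tool_rot: [3.14, 0.0, 1.763]
force: [-0.6, 0.4, -0.7]
gripper_width: 0.0459
finger_force: 4.4
```

```bash
python3 -m creep '[[[0,0,0],[0,0,0]],[[0,0,0],[0,0,0]],[[0,0,0],[0,0,0]],[[0,0,0],[0,0,0]],[[0,0,0],[0,0,0]],[[0,0,0],[0,0,0]]]' 0.42 30; python3 -m creep '[[[0,0,-0.004],[0,0,0]],[[0,0,-0.008],[0,0,0]],[[0,0,-0.015],[0,0,0]],[[0,0,-0.02],[0,0,0]],[[0,0,-0.03],[0,0,0]],[[0,0,-0.035],[0,0,0]],[[0,0,-0.03],[0,0,0]],[[0,0,0],[0,0,0]],[[0,0,0],[0,0,0]]]'; python3 go.py .457 -.335 .24 99.1
```

```text
time_s: 22.78
tool_pos: [0.6576, -0.0936, 0.0992]
tool_rot: [3.139, 0.001, 1.763]
force: [0.1, -0.7, 3.5]
gripper_width: 0.0362
finger_force: 28.3
time_s: 23.53
tool_pos: [0.6585, -0.0933, 0.2443]
tool_rot: [3.134, 0.002, 1.763]
force: [0.1, 0.3, -2.4]
gripper_width: 0.0364
finger_force: 27.9
at [ 0.6585 -0.0933  0.2443] [3.1342e+00 2.2000e-03 1.7631e+00] q [ 0.56  0.48 -0.66  1.52  0.3   1.24  0.06] shift [-0.1988 -0.244   0.003 ] turn [0.0074 0.002  0.0335]
```

```bash
python3 -m creep '[[[-0.015,-0.017,0],[0,0,0.003]],[[-0.024,-0.029,0],[0,0,0.004]],[[-0.024,-0.029,0],[0,0,0.004]],[[-0.024,-0.029,0],[0,0,0.004]],[[-0.024,-0.029,0],[0,0,0.004]],[[-0.024,-0.029,0],[0,0,0.004]],[[-0.024,-0.029,0],[0,0,0.004]],[[-0.022,-0.029,0],[0,0,0.004]],[[-0.018,-0.024,0],[0,0,0.003]],[[0,0,0],[0,0,0]],[[0,0,0],[0,0,0]],[[0,0,0],[0,0,0]]]'; python3 tray.py w9;  python3 go.py .4528 -.3033 .115 99.1
```

```text
time_s: 24.53
tool_pos: [0.4508, -0.3315, 0.2387]
tool_rot: [-3.142, -0.002, 1.729]
force: [1.1, -0.1, -1.7]
gripper_width: 0.0365
finger_force: 27.9
wall (array([ 450.6, -289.6]), array([116.2, 145.2]), 9.0, np.int64(2114))
liner (array([ 451.4, -289.3]), array([105.6, 134.1]), 9.1, np.int64(11555))
at [ 0.4517 -0.3307  0.239 ] [ 3.1409e+00 -2.1000e-03  1.7308e+00] q [ 1.06  0.26 -0.58  1.78  0.15  1.14  0.59] shift [0.0266 0.0053 0.1241] turn [ 0.0007 -0.0021  0.0012]
```

View pics/w9.png

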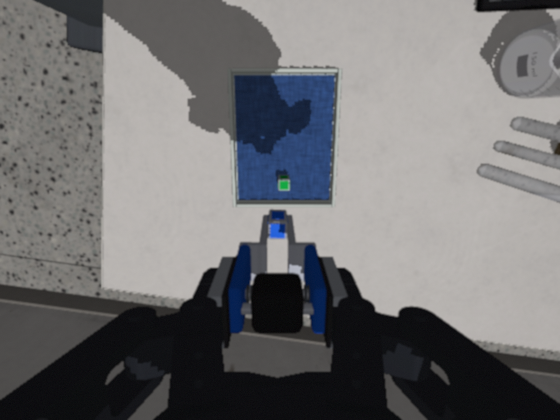

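The green cell stands in the tray at (284,184), the blue cell is in the tongs, and the tray hasn't moved. I'll place at slot B.

```bash
python3 -m creep '[[[0.013,0.0025,0.01],[0,0,0]],[[0.0136,0.0025,0.025],[0,0,0]],[[0,0,0.035],[0,0,0]],[[0,0,0.03],[0,0,0]],[[0,0,0.024],[0,0,0]],[[0,0,0],[0,0,0]],[[0,0,0],[0,0,0]],[[0,0,0],[0,0,0]]]';  python3 go.py .4528 -.3033 .089 99.1
```

```text
time_s: 25.25
tool_pos: [0.4542, -0.3047, 0.1172]
tool_rot: [3.138, 0.001, 1.731]
force: [-0.4, -0.5, 0.6]
gripper_width: 0.0365
finger_force: 27.9
at [ 0.4542 -0.3047  0.1172] [3.1383e+00 9.0000e-04 1.7309e+00] q [ 1.    0.38 -0.56  1.92  0.25  0.9   0.47] shift [ 0.0017 -0.0013  0.0282] turn [0.0032 0.0009 0.0013]
```

```bash
python3 -m creep '[[[0.001,-0.001,0.01],[0.003,0,0]],[[0,0,0.008],[0,0,0]],[[0,0,0.006],[0,0,0]],[[0,0,0.003],[0,0,0]],[[0,0,0.001],[0,0,0]],[[0,0,0],[0,0,0]],[[0,0,0],[0,0,0]]]'
```

```text
time_s: 25.83
tool_pos: [0.4509, -0.3046, 0.0891]
tool_rot: [-3.138, 0.0, 1.728]
force: [-2.2, 0.8, 7.5]
gripper_width: 0.0364
finger_force: 28.7
```

Contact at 0.089, so release and rise.

```bash
python3 -m creep '[[[0,0,0],[0,0,0]],[[0,0,0],[0,0,0]],[[0,0,0],[0,0,0]],[[0,0,0],[0,0,0]],[[0,0,0],[0,0,0]]]' 0.54 30;python3 -m creep '[[[0,0,-0.005],[0,0,0]],[[0,0,-0.015],[0,0,0]],[[0,0,-0.035],[0,0,0]],[[0,0,-0.035],[0,0,0]],[[0,0,-0.035],[0,0,0]],[[0,0,-0.025],[0,0,0]],[[0,0,0],[0,0,0]],[[0,0,0],[0,0,0]]]'; python3 go.py .6365 .0062 .24 101
```

```text
time_s: 26.25
tool_pos: [0.451, -0.3044, 0.0875]
tool_rot: [-3.139, -0.0, 1.729]
force: [0.8, 0.4, -0.2]
gripper_width: 0.0462
finger_force: 4.4
time_s: 26.92
tool_pos: [0.4528, -0.3051, 0.2403]
tool_rot: [3.14, 0.004, 1.729]
force: [0.7, 0.9, -0.4]
gripper_width: 0.0461
finger_force: 4.4
at [ 0.4528 -0.3051  0.2403] [3.1403 0.0038 1.7289] q [ 1.05  0.23 -0.6   1.82  0.15  1.13  0.56] shift [ 0.2784  0.2304 -0.0005] turn [ 0.0012  0.0038 -0.0339]
```

```bash
python3 -m creep '[[[0.015,0.012,0],[0,0,-0.003]],[[0.028,0.0235,0],[0,0,-0.003]],[[0.028,0.0235,0],[0,0,-0.003]],[[0.028,0.0235,0],[0,0,-0.003]],[[0.028,0.0235,0],[0,0,-0.003]],[[0.028,0.0235,0],[0,0,-0.003]],[[0.028,0.0235,0],[0,0,-0.003]],[[0.028,0.0235,0],[0,0,-0.003]],[[0.028,0.0235,0],[0,0,-0.004]],[[0.024,0.018,0],[0,0,-0.003]],[[0.015,0.012,0],[0,0,-0.003]],[[0,0,0],[0,0,0]],[[0,0,0],[0,0,0]],[[0,0,0],[0,0,0]]]'; python3 go.py .6365 .0062 .165 101
```

```text
time_s: 28.08
tool_pos: [0.6289, 0.0076, 0.2355]
tool_rot: [-3.136, 0.0, 1.762]
force: [-0.3, -1.0, -0.2]
gripper_width: 0.0464
finger_force: 4.4
at [0.6289 0.0076 0.2355] [-3.1359e+00  4.0000e-04  1.7622e+00] q [ 0.48  0.44 -0.73  1.61  0.31  1.21 -0.12] shift [-0.0028  0.0076  0.0705] turn [-0.0057  0.0004 -0.0006]
```

```bash
python3 -m creep '[[[-0.003,0.007,0.03],[-0.005,0,0]],[[0,0,0.03],[0,0,0]],[[0,0,0.01],[0,0,0]],[[0,0,0],[0,0,0]],[[0,0,0],[0,0,0]],[[0,0,0],[0,0,0]],[[0,0,0],[0,0,0]]]'; python3 go.py .6365 .0062 .163 101
```

```text
time_s: 28.67
tool_pos: [0.639, 0.0075, 0.1697]
tool_rot: [3.135, 0.001, 1.763]
force: [0.3, 0.5, 0.2]
gripper_width: 0.0461
finger_force: 4.4
at [0.639  0.0075 0.1697] [3.1348e+00 6.0000e-04 1.7625e+00] q [ 0.46  0.52 -0.7   1.66  0.37  1.1  -0.15] shift [-0.0008 -0.0028  0.0067] turn [ 0.0068  0.0006 -0.0002]
```

```bash
python3 -m creep '[[[-0.0008,-0.0022,0.004],[0.004,0,0]],[[0,0,0.003],[0,0,0]],[[0,0,0],[0,0,0]],[[0,0,0],[0,0,0]],[[0,0,0],[0,0,0]]]'; python3 go.py .6365 .0062 .098 101
```

```text
time_s: 29.08
tool_pos: [0.6356, 0.0062, 0.1604]
tool_rot: [-3.141, -0.0, 1.763]
force: [-0.1, -0.0, -0.7]
gripper_width: 0.046
finger_force: 4.4
at [0.6356 0.0062 0.1604] [-3.1407e+00 -1.0000e-04  1.7629e+00] q [ 0.46  0.52 -0.7   1.67  0.37  1.09 -0.16] shift [-0.0002  0.0009  0.0624] turn [-0.0009 -0.0001  0.0001]
```

```bash
python3 -m creep '[[[0,0.0008,0.01],[0,0,0]],[[0,0,0.012],[0,0,0]],[[0,0,0.012],[0,0,0]],[[0,0,0.012],[0,0,0]],[[0,0,0.011],[0,0,0]],[[0,0,0.005],[0,0,0]],[[0,0,0],[0,0,0]],[[0,0,0],[0,0,0]],[[0,0,0],[0,0,0]]]'
```

```text
time_s: 29.83
tool_pos: [0.637, 0.0066, 0.0989]
tool_rot: [3.141, -0.0, 1.763]
force: [-0.3, 0.9, -0.3]
gripper_width: 0.0463
finger_force: 4.4
```

```bash
python3 -m creep '[[[0,0,0],[0,0,0]],[[0,0,0],[0,0,0]],[[0,0,0],[0,0,0]],[[0,0,0],[0,0,0]],[[0,0,0],[0,0,0]],[[0,0,0],[0,0,0]]]' 0.42 30; python3 -m creep '[[[0,0,-0.004],[0,0,0]],[[0,0,-0.008],[0,0,0]],[[0,0,-0.015],[0,0,0]],[[0,0,-0.02],[0,0,0]],[[0,0,-0.03],[0,0,0]],[[0,0,-0.035],[0,0,0]],[[0,0,-0.03],[0,0,0]],[[0,0,0],[0,0,0]],[[0,0,0],[0,0,0]]]'; python3 go.py .457 -.335 .24 99.1
```

```text
time_s: 30.33
tool_pos: [0.6374, 0.0066, 0.0996]
tool_rot: [3.14, 0.0, 1.763]
force: [-0.8, 0.0, 4.8]
gripper_width: 0.0365
finger_force: 28.7
time_s: 31.08
tool_pos: [0.6382, 0.007, 0.2442]
tool_rot: [3.136, 0.001, 1.763]
force: [-0.7, -0.2, -0.8]
gripper_width: 0.0361
finger_force: 28.3
at [0.6382 0.007  0.2442] [3.1365e+00 1.2000e-03 1.7630e+00] q [ 0.48  0.45 -0.73  1.59  0.31  1.22 -0.11] shift [-0.3011 -0.2432  0.0033] turn [0.0051 0.0011 0.0334]
```

```bash
python3 -m creep '[[[-0.015,-0.012,0],[0,0,0.003]],[[-0.03,-0.024,0],[0,0,0.003]],[[-0.03,-0.024,0],[0,0,0.003]],[[-0.03,-0.024,0],[0,0,0.003]],[[-0.03,-0.024,0],[0,0,0.003]],[[-0.03,-0.024,0],[0,0,0.003]],[[-0.03,-0.024,0],[0,0,0.003]],[[-0.03,-0.024,0],[0,0,0.003]],[[-0.03,-0.024,0],[0,0,0.003]],[[-0.028,-0.022,0],[0,0,0.003]],[[-0.018,-0.017,0],[0,0,0.003]],[[0,0,0],[0,0,0]],[[0,0,0],[0,0,0]],[[0,0,0],[0,0,0]]]'; python3 tray.py w10;  python3 go.py .4484 -.2757 .115 99.1
```

```text
time_s: 32.25
tool_pos: [0.4497, -0.3315, 0.2394]
tool_rot: [-3.14, -0.003, 1.73]
force: [0.0, 0.2, -1.5]
gripper_width: 0.0364
finger_force: 28.3
wall (array([ 438.2, -303.7]), array([116.3, 145.4]), 9.2, np.int64(1961))
liner (array([ 439.1, -303.3]), array([105.5, 134.8]), 9.1, np.int64(11034))
at [ 0.4505 -0.3308  0.2397] [-3.1400e+00 -2.2000e-03  1.7322e+00] q [ 1.09  0.26 -0.61  1.78  0.16  1.15  0.59] shift [0.0544 0.007  0.1248] turn [-0.0016 -0.0022  0.0025]
```

The tray has been knocked, and its centre is now (0.4383, −0.3037). I'll look.

View pics/w10.png

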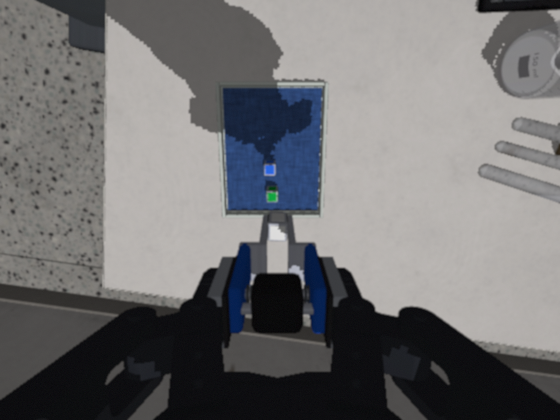

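```bash
python3 - <<'E'
from h import *
f,s=pickle.load(open("pics/w10.pkl","rb"));P=cloud(f,s);z=P[...,2]
roi=(abs(P[...,0]-.438)<.05)&(P[...,1]<-.24)&(P[...,1]>-.37)&(z>.026)&(z<.04)
n,l,st,c=cv2.connectedComponentsWithStats(roi.astype(np.uint8))
for i in range(1,n):
    if st[i,4]>15: print(st[i],rect(P,l==i),np.median(z[l==i]))
E
python3 go.py .4361 -.2899 .115 99.1
```

```text
[263 163  13  13 151] (array([ 438.3, -318.8]), array([12.7, 12.5]), 7.1, np.int64(151)) 0.03244490175965317
[266 190  12  13 149] (array([ 445.4, -347.7]), array([12. , 13.1]), 9.2, np.int64(149)) 0.032452026851520904
at [ 0.4505 -0.3308  0.2397] [-3.1400e+00 -2.2000e-03  1.7322e+00] q [ 1.09  0.26 -0.61  1.78  0.16  1.15  0.59] shift [ 0.0424 -0.0075  0.1248] turn [-0.0016 -0.0022  0.0025]
```

Both cells stand and moved along with it, blue at (270,170) and green at (272,197). Slot C is now (0.436, −0.290).

```bash
python3 -m creep '[[[0.021,-0.004,0.01],[0,0,0]],[[0.0214,-0.0035,0.025],[0,0,0]],[[0,0,0.035],[0,0,0]],[[0,0,0.03],[0,0,0]],[[0,0,0.024],[0,0,0]],[[0,0,0],[0,0,0]],[[0,0,0],[0,0,0]],[[0,0,0],[0,0,0]]]';  python3 go.py .4361 -.2899 .089 99.1
```

```text
time_s: 32.97
tool_pos: [0.4378, -0.2914, 0.1179]
tool_rot: [3.14, 0.001, 1.732]
force: [-0.1, 1.4, -0.3]
gripper_width: 0.0366
finger_force: 28.2
at [ 0.4378 -0.2914  0.1179] [3.1405e+00 9.0000e-04 1.7320e+00] q [ 1.03  0.35 -0.6   1.97  0.25  0.89  0.46] shift [ 0.0018 -0.0015  0.0289] turn [0.0011 0.0009 0.0023]
```

```bash
python3 -m creep '[[[0.001,-0.001,0.01],[0,0,0]],[[0,0,0.008],[0,0,0]],[[0,0,0.006],[0,0,0]],[[0,0,0.003],[0,0,0]],[[0,0,0.0015],[0,0,0]],[[0,0,0],[0,0,0]],[[0,0,0],[0,0,0]]]'
```

```text
time_s: 33.55
tool_pos: [0.4346, -0.2914, 0.0895]
tool_rot: [-3.139, 0.0, 1.729]
force: [-3.2, 0.8, 9.4]
gripper_width: 0.0364
finger_force: 29.1
```

```bash
python3 -m creep '[[[0,0,0],[0,0,0]],[[0,0,0],[0,0,0]],[[0,0,0],[0,0,0]],[[0,0,0],[0,0,0]],[[0,0,0],[0,0,0]]]' 0.54 30;python3 -m creep '[[[0,0,-0.005],[0,0,0]],[[0,0,-0.015],[0,0,0]],[[0,0,-0.035],[0,0,0]],[[0,0,-0.035],[0,0,0]],[[0,0,-0.035],[0,0,0]],[[0,0,-0.025],[0,0,0]],[[0,0,0],[0,0,0]],[[0,0,0],[0,0,0]]]'; python3 go.py .6335 .0405 .24 101
```

```text
time_s: 33.97
tool_pos: [0.4347, -0.2911, 0.0878]
tool_rot: [-3.14, -0.0, 1.73]
force: [0.9, -0.5, -1.1]
gripper_width: 0.0462
finger_force: 4.4
time_s: 34.63
tool_pos: [0.4363, -0.2918, 0.2404]
tool_rot: [3.14, 0.004, 1.73]
force: [-0.2, 0.6, -0.9]
gripper_width: 0.046
finger_force: 4.4
at [ 0.4363 -0.2918  0.2404] [3.1395 0.0038 1.7299] q [ 1.09  0.19 -0.64  1.86  0.13  1.12  0.57] shift [ 2.969e-01  2.473e-01 -2.000e-04] turn [ 0.002   0.0038 -0.0329]
```

```bash
python3 -m creep '[[[0.015,0.012,0],[0,0,-0.003]],[[0.028,0.0235,0],[0,0,-0.003]],[[0.028,0.0235,0],[0,0,-0.003]],[[0.028,0.0235,0],[0,0,-0.003]],[[0.028,0.0235,0],[0,0,-0.003]],[[0.028,0.0235,0],[0,0,-0.003]],[[0.028,0.0235,0],[0,0,-0.003]],[[0.028,0.0235,0],[0,0,-0.003]],[[0.028,0.0235,0],[0,0,-0.003]],[[0.028,0.0235,0],[0,0,-0.003]],[[0.018,0.02,0],[0,0,-0.003]],[[0.01,0.012,0],[0,0,0]],[[0,0,0],[0,0,0]],[[0,0,0],[0,0,0]],[[0,0,0],[0,0,0]]]'; python3 go.py .6335 .0405 .165 101
```

```text
time_s: 35.88
tool_pos: [0.634, 0.0422, 0.2361]
tool_rot: [-3.137, 0.001, 1.762]
force: [0.4, 0.1, -1.1]
gripper_width: 0.0463
finger_force: 4.4
at [0.634  0.0422 0.2361] [-3.1369e+00  7.0000e-04  1.7618e+00] q [ 0.45  0.47 -0.77  1.59  0.34  1.23 -0.19] shift [-0.0015 -0.0005  0.0711] turn [-0.0047  0.0007 -0.001 ]
```

```bash
python3 -m creep '[[[-0.0015,-0.0005,0.03],[-0.004,0,0]],[[0,0,0.03],[0,0,0]],[[0,0,0.01],[0,0,0]],[[0,0,0],[0,0,0]],[[0,0,0],[0,0,0]],[[0,0,0],[0,0,0]],[[0,0,0],[0,0,0]]]'; python3 go.py .6335 .0405 .163 101
python3 - <<'E'
from h import *
f,s=wrist("w11");T=Ro.from_euler("xyz",s["tool_rot"]).as_matrix();P=cloud(f,s);Q=(P-s["tool_pos"])@T
hsv=cv2.cvtColor(f["img"],cv2.COLOR_RGB2HSV)
m=(hsv[...,0]>8)&(hsv[...,0]<25)&(hsv[...,1]>130)&(P[...,2]>.03)&(P[...,2]<.05)&(abs(Q[...,1])<.03)&(abs(Q[...,0])<.03)
print("amber tool",m.sum(),Q[m].min(0),Q[m].max(0),"world",np.median(P[m],0))
for sg in(-1,1):
    m=(Q[...,2]>.06)&(Q[...,2]<.085)&(abs(Q[...,0])<.03)&(sg*Q[...,1]>0)&(sg*Q[...,1]<.016); print(sg,m.sum(),Q[m].min(0),Q[m].max(0))
E
```

```text
time_s: 36.47
tool_pos: [0.6366, 0.0425, 0.1702]
tool_rot: [3.135, 0.0, 1.762]
force: [0.6, -0.4, -1.1]
gripper_width: 0.0462
finger_force: 4.4
at [0.6366 0.0425 0.1702] [3.1347e+00 3.0000e-04 1.7625e+00] q [ 0.44  0.53 -0.74  1.66  0.39  1.1  -0.23] shift [-0.0014 -0.0035  0.0072] turn [ 0.0069  0.0003 -0.0003]
amber tool 43 [-0.00563204 -0.00882738  0.12592876] [-0.00228883 -0.00039826  0.12846913] world [0.63381417 0.0379173  0.04293643]
-1 78 [-0.00459461 -0.01486373  0.06020097] [ 0.00423335 -0.01049149  0.07968456]
1 80 [-0.00449763  0.00913797  0.0600306 ] [0.00415743 0.01346541 0.07900158]
```

```bash
python3 -m creep '[[[-0.001,-0.003,0.004],[0.004,0,0]],[[0,0,0.003],[0,0,0]],[[0,0,0],[0,0,0]],[[0,0,0],[0,0,0]],[[0,0,0],[0,0,0]]]'; python3 go.py .6335 .0405 .098 101
```

```text
time_s: 36.93
tool_pos: [0.6323, 0.0408, 0.1608]
tool_rot: [-3.14, -0.0, 1.763]
force: [0.3, 0.2, -1.0]
gripper_width: 0.0458
finger_force: 4.4
at [0.6323 0.0408 0.1608] [-3.1404e+00 -1.0000e-04  1.7629e+00] q [ 0.44  0.53 -0.74  1.67  0.4   1.09 -0.23] shift [-0.0005  0.0012  0.0628] turn [-0.0012 -0.0001  0.0001]
```

```bash
python3 -m creep '[[[-0.0005,0.0008,0.01],[0,0,0]],[[0,0,0.012],[0,0,0]],[[0,0,0.012],[0,0,0]],[[0,0,0.012],[0,0,0]],[[0,0,0.011],[0,0,0]],[[0,0,0.005],[0,0,0]],[[0,0,0],[0,0,0]],[[0,0,0],[0,0,0]],[[0,0,0],[0,0,0]]]'
```

```text
time_s: 37.68
tool_pos: [0.6338, 0.0407, 0.0994]
tool_rot: [3.141, -0.0, 1.763]
force: [0.4, 0.5, 0.0]
gripper_width: 0.046
finger_force: 4.4
```

```bash
python3 -m creep '[[[0,0,0],[0,0,0]],[[0,0,0],[0,0,0]],[[0,0,0],[0,0,0]],[[0,0,0],[0,0,0]],[[0,0,0],[0,0,0]],[[0,0,0],[0,0,0]]]' 0.42 30; python3 -m creep '[[[0,0,-0.004],[0,0,0]],[[0,0,-0.008],[0,0,0]],[[0,0,-0.015],[0,0,0]],[[0,0,-0.02],[0,0,0]],[[0,0,-0.03],[0,0,0]],[[0,0,-0.035],[0,0,0]],[[0,0,-0.03],[0,0,0]],[[0,0,0],[0,0,0]],[[0,0,0],[0,0,0]]]'; python3 go.py .451 -.345 .24 99.1
```

```text
time_s: 38.18
tool_pos: [0.6342, 0.0407, 0.1]
tool_rot: [3.14, 0.0, 1.763]
force: [-0.4, -0.2, 4.7]
gripper_width: 0.0365
finger_force: 27.9
time_s: 38.93
tool_pos: [0.635, 0.0412, 0.2447]
tool_rot: [3.136, 0.001, 1.763]
force: [-0.4, -0.0, -1.7]
gripper_width: 0.0367
finger_force: 27.5
at [0.635  0.0412 0.2447] [3.1364e+00 9.0000e-04 1.7630e+00] q [ 0.46  0.45 -0.78  1.59  0.33  1.23 -0.18] shift [-0.3439 -0.2544  0.0037] turn [0.0052 0.0008 0.0334]
```

```bash
python3 -m creep '[[[-0.015,-0.012,0],[0,0,0.003]],[[-0.031,-0.023,0],[0,0,0.003]],[[-0.031,-0.023,0],[0,0,0.003]],[[-0.031,-0.023,0],[0,0,0.003]],[[-0.031,-0.023,0],[0,0,0.003]],[[-0.031,-0.023,0],[0,0,0.003]],[[-0.031,-0.023,0],[0,0,0.003]],[[-0.031,-0.023,0],[0,0,0.003]],[[-0.031,-0.023,0],[0,0,0.003]],[[-0.031,-0.023,0],[0,0,0.003]],[[-0.031,-0.023,0],[0,0,0.003]],[[-0.018,-0.015,0],[0,0,0]],[[0,0,0],[0,0,0]],[[0,0,0],[0,0,0]],[[0,0,0],[0,0,0]]]'; python3 tray.py w12;  python3 go.py .4316 -.2623 .115 99.1
python3 - <<'E'
from h import *
f,s=pickle.load(open("pics/w12.pkl","rb"));P=cloud(f,s);z=P[...,2]
roi=(abs(P[...,0]-.438)<.06)&(P[...,1]<-.22)&(P[...,1]>-.38)&(z>.026)&(z<.04)
n,l,st,c=cv2.connectedComponentsWithStats(roi.astype(np.uint8))
for i in range(1,n):
    if st[i,4]>15: print(st[i],rect(P,l==i),np.median(z[l==i]))
E
```

```text
time_s: 40.18
tool_pos: [0.4398, -0.3406, 0.24]
tool_rot: [-3.14, -0.003, 1.731]
force: [0.9, 0.5, -0.7]
gripper_width: 0.0364
finger_force: 27.5
wall (array([ 438.3, -304.3]), array([116.3, 145.3]), 9.1, np.int64(1960))
liner (array([ 438.9, -303.8]), array([105.8, 134.7]), 9.1, np.int64(11017))
at [ 0.4406 -0.3399  0.2403] [-3.1402e+00 -2.3000e-03  1.7325e+00] q [ 1.14  0.26 -0.64  1.79  0.17  1.15  0.61] shift [0.0777 0.0038 0.1255] turn [-0.0014 -0.0023  0.0029]
[274 130  13  14 156] (array([ 434.6, -293. ]), array([12.5, 13.2]), 8.7, np.int64(156)) 0.03236649138646283
[274 156  12  13 151] (array([ 438.3, -318.9]), array([11.6, 12.3]), 9.0, np.int64(151)) 0.03254916827941676
[276 183  12  13 150] (array([ 445.1, -347.5]), array([11.9, 12.5]), 9.2, np.int64(150)) 0.032461431063892876
```

```bash
python3 -m creep '[[[0.026,0.001,0],[0,0,0]],[[0.026,0.001,0.02],[0,0,0]],[[0.0257,0.001,0.03],[0,0,0]],[[0,0,0.03],[0,0,0]],[[0,0,0.025],[0,0,0]],[[0,0,0.02],[0,0,0]],[[0,0,0],[0,0,0]],[[0,0,0],[0,0,0]],[[0,0,0],[0,0,0]]]';  python3 go.py .4316 -.2623 .089 99.1
```

```text
time_s: 40.98
tool_pos: [0.4323, -0.2642, 0.1172]
tool_rot: [3.141, 0.001, 1.732]
force: [0.2, -0.1, -0.5]
gripper_width: 0.0365
finger_force: 27.5
at [ 0.4323 -0.2642  0.1172] [3.1408e+00 7.0000e-04 1.7320e+00] q [ 1.05  0.33 -0.65  2.01  0.26  0.88  0.42] shift [ 0.002  -0.0004  0.0282] turn [0.0008 0.0007 0.0024]
```

```bash
python3 -m creep '[[[0.001,0,0.01],[0,0,0]],[[0,0,0.008],[0,0,0]],[[0,0,0.006],[0,0,0]],[[0,0,0.003],[0,0,0]],[[0,0,0.001],[0,0,0]],[[0,0,0],[0,0,0]],[[0,0,0],[0,0,0]]]'
```

```text
time_s: 41.57
tool_pos: [0.4306, -0.2642, 0.0897]
tool_rot: [-3.139, 0.0, 1.729]
force: [-2.6, 2.3, 11.8]
gripper_width: 0.0365
finger_force: 28.6
```

```bash
python3 -m creep '[[[0,0,0],[0,0,0]],[[0,0,0],[0,0,0]],[[0,0,0],[0,0,0]],[[0,0,0],[0,0,0]],[[0,0,0],[0,0,0]]]' 0.525 30;python3 -m creep '[[[0,0,-0.005],[0,0,0]],[[0,0,-0.015],[0,0,0]],[[0,0,-0.035],[0,0,0]],[[0,0,-0.035],[0,0,0]],[[0,0,-0.035],[0,0,0]],[[0,0,-0.025],[0,0,0]],[[0,0,0],[0,0,0]],[[0,0,0],[0,0,0]]]'; python3 go.py .4345 .0765 .25 99.1
```

```text
time_s: 41.98
tool_pos: [0.4302, -0.2638, 0.0877]
tool_rot: [-3.14, -0.001, 1.73]
force: [-0.1, 0.3, -0.8]
gripper_width: 0.0448
finger_force: 4.7
time_s: 42.65
tool_pos: [0.4319, -0.2646, 0.2403]
tool_rot: [3.14, 0.004, 1.73]
force: [-0.7, -0.1, -1.4]
gripper_width: 0.0447
finger_force: 4.7
at [ 0.4319 -0.2646  0.2403] [3.1396 0.0037 1.7298] q [ 1.12  0.16 -0.7   1.9   0.11  1.12  0.53] shift [ 0.3363  0.0566 -0.0109] turn [0.002  0.0037 0.0002]
```

```bash
python3 -m creep '[[[0.02,0.003,0],[0,0,0]],[[0.036,0.006,0],[0,0,0]],[[0.036,0.006,-0.002],[0,0,0]],[[0.036,0.006,-0.002],[0,0,0]],[[0.036,0.006,-0.002],[0,0,0]],[[0.036,0.006,-0.002],[0,0,0]],[[0.036,0.006,-0.002],[0,0,0]],[[0.036,0.006,0],[0,0,0]],[[0.036,0.006,0],[0,0,0]],[[0.028,0.006,0],[0,0,0]],[[0,0,0],[0,0,0]],[[0,0,0],[0,0,0]],[[0,0,0],[0,0,0]]]';  python3 go.py .4277 .1065 .25 166
```

```text
time_s: 43.73
tool_pos: [0.4322, 0.0764, 0.2466]
tool_rot: [-3.137, -0.0, 1.73]
force: [-0.2, 0.5, -0.9]
gripper_width: 0.045
finger_force: 4.7
at [0.4322 0.0764 0.2466] [-3.1372e+00 -1.0000e-04  1.7303e+00] q [ 0.79  0.01 -1.04  2.02  0.01  1.12 -0.09] shift [ 0.0304  0.0003 -0.0034] turn [-0.0038 -0.0026 -1.1669]
```

```bash
python3 -m creep '[[[0.0152,0,-0.002],[0,0,0]],[[0.0152,0,-0.002],[0,0,0]],[[0,0,0],[0,0,-0.1167]],[[0,0,0],[0,0,-0.1167]],[[0,0,0],[0,0,-0.1167]],[[0,0,0],[0,0,-0.1167]],[[0,0,0],[0,0,-0.1167]],[[0,0,0],[0,0,-0.1167]],[[0,0,0],[0,0,-0.1167]],[[0,0,0],[0,0,-0.1167]],[[0,0,0],[0,0,-0.1167]],[[0,0,0],[0,0,-0.1167]],[[0,0,0],[0,0,0]],[[0,0,0],[0,0,0]],[[0,0,0],[0,0,0]]]';  python3 go.py .4282 .1062 .162 166
python3 - <<'E'
from h import *
f,s=wrist("w13");T=Ro.from_euler("xyz",s["tool_rot"]).as_matrix();P=cloud(f,s);Q=(P-s["tool_pos"])@T;z=P[...,2]
for sg in(-1,1):
    m=(Q[...,2]>.06)&(Q[...,2]<.085)&(abs(Q[...,0])<.03)&(sg*Q[...,1]>0)&(sg*Q[...,1]<.016); print(sg,m.sum(),Q[m].min(0),Q[m].max(0))
m=(abs(P[...,0]-.4277)<.055)&(abs(P[...,1]-.1065)<.055)&(z>.07)&(z<.081); print(rect(P,m))
E
```

```text
time_s: 44.98
tool_pos: [0.4287, 0.1057, 0.2516]
tool_rot: [-3.141, -0.002, 2.892]
force: [-0.6, -0.6, -1.0]
gripper_width: 0.045
finger_force: 4.7
at [0.4287 0.1057 0.2516] [-3.1408e+00 -1.9000e-03  2.8923e+00] q [ 0.77  0.01 -1.08  2.01  0.01  1.13  1.  ] shift [0.0004 0.0004 0.0896] turn [-0.0008 -0.0019 -0.005 ]
-1 77 [-0.00361765 -0.01408709  0.06025664] [ 0.00475588 -0.00966996  0.07847641]
1 79 [-0.00371465  0.00874176  0.06003769] [0.00461058 0.01311466 0.07846549]
(array([428.1, 106.1]), array([74.1, 49.8]), 75.9, np.int64(3390))
```

```bash
python3 -m creep '[[[0,0.0005,0.02],[0,0,-0.005]],[[0,0,0.03],[0,0,0]],[[0,0,0.025],[0,0,0]],[[0,0,0.01],[0,0,0]],[[0,0,0],[0,0,0]],[[0,0,0],[0,0,0]],[[0,0,0],[0,0,0]]]';  python3 go.py .4280 .1062 .0906 166
```

```text
time_s: 45.62
tool_pos: [0.4303, 0.1079, 0.1685]
tool_rot: [3.141, 0.001, 2.901]
force: [-0.4, -0.5, -0.8]
gripper_width: 0.0447
finger_force: 4.7
at [0.4303 0.1079 0.1685] [3.1408e+00 1.5000e-03 2.9014e+00] q [ 0.68  0.19 -1.08  2.1   0.2   0.96  0.83] shift [ 0.002  -0.0022  0.0778] turn [0.0008 0.0015 0.0042]
```

```bash
python3 -m creep '[[[0.001,-0.0017,0],[0,0,0.003]],[[0,0,0.003],[0,0,0]],[[0,0,0],[0,0,0]],[[0,0,0],[0,0,0]],[[0,0,0],[0,0,0]]]';  python3 go.py .4280 .1062 .0906 166
```

```text
time_s: 46.03
tool_pos: [0.4278, 0.1059, 0.1643]
tool_rot: [-3.141, -0.0, 2.899]
force: [-0.7, -1.2, -0.6]
gripper_width: 0.0448
finger_force: 4.7
at [0.4278 0.1059 0.1643] [-3.1412e+00 -3.0000e-04  2.8986e+00] q [ 0.69  0.19 -1.08  2.11  0.2   0.96  0.83] shift [-0.0002  0.0004  0.0737] turn [-0.0004 -0.0003  0.0014]
```

```bash
python3 -m creep '[[[0,0.0004,0.006],[0,0,0.001]],[[0,0,0.008],[0,0,0]],[[0,0,0.008],[0,0,0]],[[0,0,0],[0,0,0]],[[0,0,0],[0,0,0]]]';  python3 go.py .4280 .1062 .0906 166
```

```text
time_s: 46.45
tool_pos: [0.4266, 0.1063, 0.1409]
tool_rot: [-3.141, -0.004, 2.898]
force: [-0.7, 0.9, -1.1]
gripper_width: 0.0449
finger_force: 4.7
at [0.4266 0.1063 0.1409] [-3.1411 -0.0037  2.8983] q [ 0.65  0.24 -1.05  2.13  0.26  0.92  0.78] shift [-0.0016  0.0002  0.0503] turn [-0.0005 -0.0037  0.001 ]
```

In freely, with tips at about 0.061, below the stand top. Continuing down.

```bash
python3 -m creep '[[[-0.001,0,0.01],[0,-0.002,0]],[[0,0,0.012],[0,0,0]],[[0,0,0.012],[0,0,0]],[[0,0,0.008],[0,0,0]],[[0,0,0.005],[0,0,0]],[[0,0,0],[0,0,0]],[[0,0,0],[0,0,0]],[[0,0,0],[0,0,0]]]';  python3 go.py .4280 .1062 .0906 166
```

```text
time_s: 47.12
tool_pos: [0.4292, 0.1064, 0.0956]
tool_rot: [3.141, 0.002, 2.898]
force: [-0.7, 0.2, -0.3]
gripper_width: 0.0449
finger_force: 4.7
at [0.4292 0.1064 0.0956] [3.1414e+00 2.1000e-03 2.8980e+00] q [ 0.57  0.33 -0.99  2.16  0.38  0.83  0.67] shift [ 0.0012 -0.0005  0.005 ] turn [0.0002 0.0021 0.0007]
```

```bash
python3 -m creep '[[[0,0,0.002],[0,0,0]],[[0,0,0.002],[0,0,0]],[[0,0,0.001],[0,0,0]],[[0,0,0],[0,0,0]],[[0,0,0],[0,0,0]]]'
```

```text
time_s: 47.53
tool_pos: [0.4287, 0.106, 0.0901]
tool_rot: [-3.141, 0.001, 2.898]
force: [0.7, 0.5, -1.7]
gripper_width: 0.0447
finger_force: 4.7
```

```bash
python3 -m creep '[[[0,0,0.001],[0,0,0]],[[0,0,0],[0,0,0]],[[0,0,0],[0,0,0]]]'; python3 -m creep '[[[0,0,0],[0,0,0]],[[0,0,0],[0,0,0]],[[0,0,0],[0,0,0]],[[0,0,0],[0,0,0]],[[0,0,0],[0,0,0]],[[0,0,0],[0,0,0]],[[0,0,0],[0,0,0]],[[0,0,0],[0,0,0]]]' 1; python3 -m creep '[[[0,0,-0.005],[0,0,0]],[[0,0,-0.015],[0,0,0]],[[0,0,-0.03],[0,0,0]],[[0,0,-0.035],[0,0,0]],[[0,0,-0.035],[0,0,0]],[[0,0,-0.035],[0,0,0]],[[0,0,0],[0,0,0]],[[0,0,0],[0,0,0]],[[0,0,0],[0,0,0]]]'
python3 go.py .531 .325 .25 90
python3 - <<'E'
from h import *
f,s=wrist("w14");P=cloud(f,s);z=P[...,2];T=Ro.from_euler("xyz",s["tool_rot"]).as_matrix();Q=(P-s["tool_pos"])@T
hsv=cv2.cvtColor(f["img"],cv2.COLOR_RGB2HSV)
m=(abs(Q[...,0])<.05)&(abs(Q[...,1])<.04)&(z>.08)&(z<.14);print("tongs",rect(P,m),z[m].max() if m.any() else 0)
m&=z>.118;print("top",m.sum(),np.median(P[m],0) if m.any() else 0)
g=ctrl.grab_frame("scene");t=ctrl.grab_frame("top")
a=cv2.resize(g["img"][140:320,220:460],(480,360));
b=cv2.resize(t["img"][200:300,350:450],(300,300),interpolation=2)
o=np.zeros((580,780,3),np.uint8);o[:360,:480]=a;o[:300,480:]=b;o[370:580,:280]=cv2.resize(f["img"],(280,210))
cv2.imwrite("pics/v14.png",o[:,:,::-1])
E
```

```text
time_s: 47.78
tool_pos: [0.429, 0.106, 0.0896]
tool_rot: [-3.141, 0.001, 2.898]
force: [-1.9, -0.8, 5.1]
gripper_width: 0.0449
finger_force: 5.0
time_s: 48.45
tool_pos: [0.4286, 0.1061, 0.089]
tool_rot: [-3.141, 0.001, 2.898]
force: [0.7, 0.9, -0.4]
gripper_width: 0.0855
finger_force: 0.0
time_s: 49.2
tool_pos: [0.4282, 0.1058, 0.2439]
tool_rot: [-3.14, 0.002, 2.898]
force: [-0.6, -0.8, -0.4]
gripper_width: 0.0853
finger_force: 0.0
at [0.4282 0.1058 0.2439] [-3.1400e+00  1.5000e-03  2.8977e+00] q [ 0.81  0.02 -1.13  2.02  0.02  1.11  1.  ] shift [-0.0468  0.2375 -0.0064] turn [-3.0000e-04  2.3000e-03  1.3269e+00]
tongs (array([428.6, 108.3]), array([49.2, 19.6]), 76.0, np.int64(1550)) 0.12835442013320758
top 979 [0.42785722 0.10857957 0.12489083]
```

View pics/v14.png

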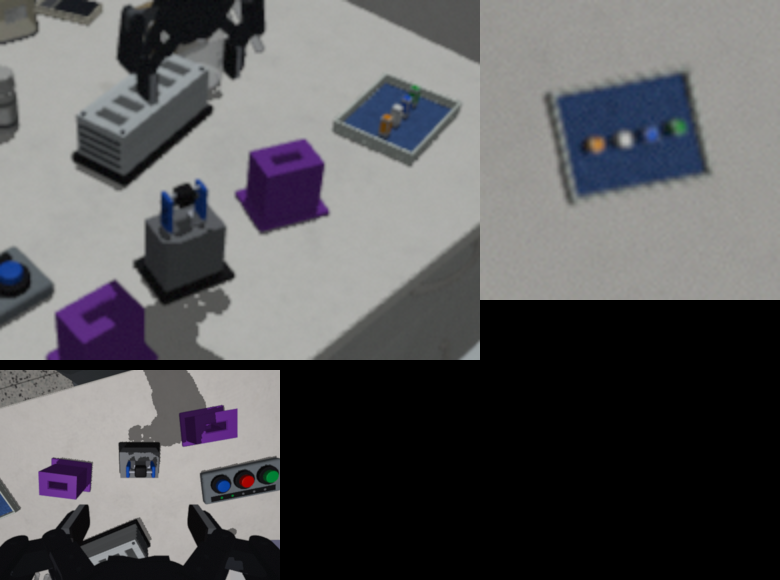

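The tongs are seated upright in the grey stand, with their top at 0.125 over (0.428, 0.108). All four cells stand in the tray: amber, white, blue and green. Next the keys, blue first.

```bash
python3 -m creep '[[[0,0,0],[0,0,0.1206]],[[0,0,0],[0,0,0.1206]],[[0,0,0],[0,0,0.1206]],[[0,0,0],[0,0,0.1206]],[[0,0,0],[0,0,0.1206]],[[0,0,0],[0,0,0.1206]],[[0,0,0],[0,0,0.1206]],[[0,0,0],[0,0,0.1206]],[[0,0,0],[0,0,0.1206]],[[0,0,0],[0,0,0.1206]],[[0,0,0],[0,0,0.1206]],[[0.033,0.02,0],[0,0,0]],[[0.033,0.02,0],[0,0,0]],[[0.033,0.02,0],[0,0,0]],[[0.033,0.02,0],[0,0,0]],[[0.033,0.02,0],[0,0,0]],[[0,0,0],[0,0,0]],[[0,0,0],[0,0,0]],[[0,0,0],[0,0,0]]]' 0 20; python3 go.py .528 .273 .06 90
```

```text
time_s: 50.93
tool_pos: [0.5273, 0.2711, 0.2421]
tool_rot: [-3.139, 0.002, 1.573]
force: [-0.2, -0.7, 0.1]
gripper_width: 0.0002
finger_force: 0.0
at [0.5273 0.2711 0.2421] [-3.1387e+00  1.6000e-03  1.5728e+00] q [ 0.28  0.47 -1.05  1.69  0.43  1.24 -0.87] shift [0.0022 0.0013 0.1821] turn [-0.0029  0.0016  0.002 ]
```

```bash
python3 -m creep '[[[0.001,0,0.03],[0,0,0]],[[0,0,0.035],[0,0,0]],[[0,0,0.035],[0,0,0]],[[0,0,0.035],[0,0,0]],[[0,0,0.035],[0,0,0]],[[0,0,0.012],[0,0,0]],[[0,0,0],[0,0,0]],[[0,0,0],[0,0,0]],[[0,0,0],[0,0,0]]]'; python3 go.py .528 .273 .036 90
```

```text
time_s: 51.68
tool_pos: [0.5303, 0.2727, 0.0646]
tool_rot: [3.137, -0.001, 1.57]
force: [0.7, -0.2, 1.2]
gripper_width: 0.0002
finger_force: 0.0
at [0.5303 0.2727 0.0646] [ 3.1369e+00 -1.3000e-03  1.5703e+00] q [ 0.15  0.67 -0.89  1.82  0.63  0.96 -1.02] shift [ 0.0003 -0.0024  0.0286] turn [ 0.0047 -0.0013 -0.0005]
```

```bash
python3 -m creep '[[[0,-0.002,0.01],[0.003,0,0]],[[0,0,0.008],[0,0,0]],[[0,0,0.005],[0,0,0]],[[0,0,0.004],[0,0,0]],[[0,0,0.003],[0,0,0]],[[0,0,0],[0,0,0]],[[0,0,0],[0,0,0]],[[0,0,0],[0,0,0]]]'
```

```text
time_s: 52.35
tool_pos: [0.5273, 0.2724, 0.0359]
tool_rot: [-3.141, 0.004, 1.571]
force: [-4.8, -5.5, 21.4]
gripper_width: -0.0002
finger_force: 10.8
```

Blue is fully down (21 N against the stop). Rise and move to green.

```bash
python3 -m creep '[[[0,0,-0.01],[0,0,0]],[[0,0,-0.02],[0,0,0]],[[0,0,-0.03],[0,0,0]],[[0,0,0],[0,0,0]],[[0.035,0.001,0],[0,0,0]],[[0.035,0.001,0],[0,0,0]],[[0.035,0.001,0],[0,0,0]],[[0,0,0],[0,0,0]],[[0,0,0],[0,0,0]],[[0,0,0],[0,0,0]]]'; python3 go.py .530 .377 .036 90
```

```text
time_s: 53.18
tool_pos: [0.5292, 0.3769, 0.0912]
tool_rot: [-3.139, 0.002, 1.572]
force: [-0.6, -1.0, -0.6]
gripper_width: 0.0001
finger_force: 0.0
at [0.5292 0.3769 0.0912] [-3.1388e+00  1.9000e-03  1.5722e+00] q [-0.03  0.72 -0.89  1.66  0.63  1.07 -1.12] shift [0.0002 0.001  0.0552] turn [-0.0028  0.0019  0.0014]
```

```bash
python3 -m creep '[[[0,0,0.015],[0,0,0]],[[0,0,0.015],[0,0,0]],[[0,0,0.01],[0,0,0]],[[0,0,0.006],[0,0,0]],[[0,0,0.005],[0,0,0]],[[0,0,0.004],[0,0,0]],[[0,0,0.0015],[0,0,0]],[[0,0,0],[0,0,0]],[[0,0,0],[0,0,0]],[[0,0,0],[0,0,0]]]'
```

```text
time_s: 54.02
tool_pos: [0.5296, 0.3761, 0.0363]
tool_rot: [-3.14, 0.003, 1.571]
force: [-1.6, -3.6, 5.8]
gripper_width: -0.0001
finger_force: 2.6
```

```bash
python3 -m creep '[[[0,0,0.0015],[0,0,0]],[[0,0,0],[0,0,0]],[[0,0,0],[0,0,0]]]'; python3 -m creep '[[[0,0,-0.01],[0,0,0]],[[0,0,-0.03],[0,0,0]],[[0,0,-0.035],[0,0,0]],[[0,0,-0.035],[0,0,0]],[[0,0,-0.035],[0,0,0]],[[0,0,0],[0,0,0]],[[0,0,0],[0,0,0]],[[0,0,0],[0,0,0]]]'
python3 - <<'E'
from h import *
t=ctrl.grab_frame("top");P=cloud(t);z=P[...,2]
roi=(abs(P[...,0]-.438)<.045)&(abs(P[...,1]+.304)<.065)&(z>.022)&(z<.045)
n,l,st,c=cv2.connectedComponentsWithStats(roi.astype(np.uint8)); print([(st[i,4],np.median(P[l==i],0).round(3)) for i in range(1,n)])
E
```

```text
time_s: 54.27
tool_pos: [0.5296, 0.3762, 0.0361]
tool_rot: [-3.14, 0.004, 1.571]
force: [-4.2, -5.5, 11.3]
gripper_width: 0.0004
finger_force: 5.7
time_s: 54.93
tool_pos: [0.5299, 0.3772, 0.179]
tool_rot: [-3.14, 0.0, 1.571]
force: [-0.1, 0.7, -1.0]
gripper_width: -0.0002
finger_force: 0.0
[(np.int32(22), array([ 0.446, -0.345,  0.029])), (np.int32(19), array([ 0.438, -0.315,  0.031])), (np.int32(19), array([ 0.433, -0.291,  0.03 ])), (np.int32(21), array([ 0.43 , -0.261,  0.031]))]
```

```bash
python3 -c "
from workcell import ctrl
print(ctrl.job_done())"
```

```text
the job is handed in; nothing more can be done
None
```

I handed the job in at about 55 s: red was pressed first, all four cells present (amber, white, blue, green) stand in the tray, the tongs are back upright in their stand, and blue then green were pressed fully; no verdict came back.

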